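# Set up the drink mixer with the washed beaker

## Robot

A 7-joint arm with a two-finger parallel gripper is mounted at the origin on the work surface. World frame = base frame: x ahead of the robot, y to its left, z up, the work surface at z = 0. Lengths are in m, angles in rad, forces in N, time in s.
With the tool pointing down it reaches from about 0.425 to 0.875 m from the base axis. Payload 4.7 kg.
Tool frame: the origin (TCP) lies between the finger pads; the fingertips stand 14 mm ahead of it and the grasp point (between the pads) lies 5 mm behind it; z points along the fingers, y is the line along which they close (so a half turn about z gives the same grasp; the last joint's range is limited). The gripper opens to 87 mm and grips with 3 to 60 N. Pads are 19 mm wide; open, the fingers measure 117 mm over their backs; the gripper's body (75 mm by 190 mm) begins 51 mm behind the grasp point.
Start: joints at [1.338, 0.321, -0.07, 1.45, 0.023, 1.371, -0.057], TCP at [0.159, -0.63, 0.237] pointing down, gripper open.
Joint ranges: [-2.86, 2.86], [-0.3, 2.09], [-1.38, 1.24], [0.06, 2.45], [-1.56, 4.7], [0.09, 2.05], [-2.69, 2.69]. Speed limits (rad/s): [2.57, 2.57, 3.14, 3.14, 3.14, 3.14, 3.14].

## Interface

Orientations are given as a rotation vector (axis times angle).
In Python, from bench import ctrl gives the robot as it stands.
- The arm moves only by the tool step_arm, never from a script. Its argument "commands" is a list of rows, each an object with "travel": the shift along the tool's x, y, z in m, a list of three; "turn": the turn, a rotation vector about the tool's x, y, z in degrees, a list of three. A call has 1 to 5 rows; each row is the pose to reach, as a shift and turn from the pose commanded when the call began, along the tool's axes at that moment; what a row does not reach only later rows make up. A row lasts 1/10 s, in which the tool goes at most 50 mm and 8.59 degrees, less where a joint would pass 70% of its speed; a pose out of reach is approached as far as the arm can. A call with a gripper value outside its range is refused whole. "gripper" is the opening, from 0 (shut) to 1 (fully open), set as the call begins (left out, the last holds). The fingers move at their own pace and stop on an object; "force" is the grip in N (left out, the last holds). Time passes only in rows, so rows that repeat a pose let the fingers close. It gives the time, the measured TCP pose, the force, the opening and the grip force at its end, in the units of the state.
- ctrl.get_state(): the state, without advancing time (a new reading comes with each control period).
- ctrl.get_image(name): name is "scene" or "top" or "wrist"; returns the picture (400x640x3 uint8, red, green, blue); there is no depth.
- ctrl.camera_model(name): a dict with "fx", "fy", "cx", "cy" (pixels), "R" (3x3) and "t" (3): a world point X has camera coordinates R X + t; the wrist camera has in their place "T_tool_cam" (4x4, takes a point from camera to tool coordinates, whose origin is the TCP and whose axes are the flange's). Camera axes: x right, y down, z forward; pixel columns grow to the right and rows downward; lengths in m; the calibration is good to about 2 mm. A picture is of the moment at which its call begins: read the wrist's pose just before it. camera_model takes no time and is no camera call.
- ctrl.close_job(): hands the job in; it is judged then, once.
The state is a dict: "time": time; "joint_positions": joint angles; "qd": joint speeds; "joint_torque": joint torques, N m; "position": TCP position; "tool_rot": TCP orientation; "ft_force": force on the tool from outside, world axes, zero at the start; "torque": the same for the moment, N m; "grip_width": opening from 0.0 (shut) to 1.0 (fully open); "grip_force": force on a finger pad.
Only numpy, scipy, OpenCV 4.12 (cv2) and the standard library are available. Lean on these libraries where they do the work, as an engineer would, in place of code of your own. Each camera call takes 0.05 s, during which the arm holds its last target. There are 200 camera calls.

## Task

Get the drink mixer ready: lift the black-knobbed lever on its head all the way up to raise the whisk, take the square white beaker that is drying upside down on the rack, turn it right way up and stand it centred on the mixer's black pad, then press the lever fully down again so that the whisk sits inside the beaker. Do not ram the whisk against the beaker, and leave the other things where they are.

Things in the scene. Friction and masses are not known exactly. Their poses are not given: they have to be found in the camera images.
- beaker: square white enamel beaker with a blue rim, 60 x 60 mm outside, 100 mm tall, walls 4 mm, bottom 5 mm, about 0.2 kg. Starts upside down on the rack. Origin at the centre of its open mouth; +z points from the mouth to the closed bottom (up at the start, straight down when right way up); x and y are square to its flat sides. Standing right way up on the pad its origin is 115 mm above the counter
- mixer: red drink mixer, fixed to the counter. Origin on the counter, under the pad's centre; its open front faces its -x (roughly the rack), its column (44 mm wide) stands at x = 77 to 113 mm. Base plate 15 mm thick, from x = -65 to 135 mm and 130 mm wide. Head: 76 mm wide, from x = -34 to 120 mm, underside 185 mm and top 265 mm above the counter: reach beneath it tilted, from the front
- mixer_pad (a point): centre of the 66 mm square black pad on the base plate, 15 mm above the counter, straight below the whisk; axes as the mixer's
- whisk: vertical mixing spindle, 10 mm thick with a black disc 26 mm across and 12 mm high at its end; the origin is the underside of the disc. The lever moves it: 65 mm above the counter with the lever down, 155 mm with the lever up (75 mm per rad)
- lever (a joint): lever angle in rad: 0 fully down (stop), 1.2 fully up (stop); stiff, stays where it is left. It turns about a level axis along the mixer's y
- lever_knob (a point): centre of the lever's black knob, a disc 28 mm across and 22 mm wide along the mixer's y, 115 mm from the pivot; with the lever down it lies towards the mixer's front, 0.36 rad below the pivot's level. Its flat ends can be pinched from above
- lever_pivot (a point): pivot of the lever on the mixer's -y side, 235 mm above the counter (20 mm behind and 54 mm to the -y side of the whisk); axes as the mixer's
- rack: roll-out drying rack, 372 x 420 mm: steel rods along its x, 24 mm apart, tops 12 mm above the counter; fixed. Origin on the counter under its centre
- saucer: white saucer, 116 mm across, 18 mm high, on the rack; leave it. Origin under its centre
- glass: clear glass, upside down on the rack, 66 mm across, 80 mm high; leave it. Origin under its centre
- spoon: steel spoon with a wooden handle, 170 mm, on the rack; leave it. Lies along its x
- mug: blue mug, 80 mm across, 90 mm high, on the counter; leave it. Origin under its centre
- soap: brown soap bottle, 60 mm across, 160 mm high; leave it. Origin under its centre
- brush: dish brush, 200 mm, on the counter; leave it. Lies along its x

How it is judged:
On the way, in this order (a step that is already met when the one before it is completed fails the run):
1. the lever is all the way up (over 1.05 of 1.2 rad) (value of joint lever above 1.05 rad), for 0.2 s.
2. the beaker stands right way up on the pad, centred within 12 mm, with the lever still up (over 0.7 rad) (angle between beaker's own z axis and vertical above 3.05 rad and horizontal distance between beaker and mixer_pad below 0.012 m and height (world z) of beaker between 0.109 and 0.121 m and linear speed of beaker below 0.02 m/s and value of joint lever above 0.7 rad), for 0.2 s.
At the end, for the whole second after the job is handed in: The lever is fully down (within 0.1 rad of its stop), and the beaker stands at rest, right way up (within 5 degrees), on the mixer's pad, its centre within 12 mm of the pad's centre, with the whisk inside it (value of joint lever below 0.1 rad and angle between beaker's own z axis and vertical above 3.05 rad and horizontal distance between beaker and mixer_pad below 0.012 m and height (world z) of beaker between 0.109 and 0.121 m and linear speed of beaker below 0.02 m/s); the robot touches nothing.
It fails at once if the whisk is rammed against the beaker (over 15 N) (contact force between beaker and whisk above 15 N).
It fails at once if one of the other things on the rack or counter is pushed more than 40 mm away or knocked over (distance of any of saucer, glass, spoon, mug, soap, brush from where it was at the start of the episode above 0.04 m or angle between any of glass, mug, soap, saucer's own z axis and vertical above 0.6 rad).
It also fails if it takes over 72 s, if anything falls off the work surface, if the arm or the gripper's body presses on something with over 40 N, if the wrist force passes 120 N, or if a joint passes its speed limit or range.

## Working session

There is one attempt and no reset: what is moved stays moved. The work goes in short steps, Python scripts to look and compute and a tool call to move; the robot and the scene stay as the last step left them, time stands still between calls to the robot, and variables do not carry over. Pictures are saved under pics/ and viewed, at most 11 in all, crops included, and the job is handed in when it is done.

Besides the shell and the picture viewer there is one more tool, called after ">>>" as name(argument=value, ...) on one line, values as JSON. step_arm: Moves the arm, as the interface text tells. Its arguments: {"type":"object","properties":{"commands":{"type":"array"},"gripper":{"type":"number"},"force":{"type":"number"}},"required":["commands"]}

```bash
mkdir -p pics; ls; cat > h.py <<'E'
import numpy as np,cv2
from scipy.spatial.transform import Rotation as R
from bench import ctrl
def snap(n,f):
    im=np.array(ctrl.get_image(n)); cv2.imwrite(f'pics/{f}.png',im[:,:,::-1]); return im
def ray(n,u,v):
    m=ctrl.camera_model(n); d=np.array([(u-m['cx'])/m['fx'],(v-m['cy'])/m['fy'],1])
    if 'T_tool_cam' in m:
        s=ctrl.get_state(); T=np.array(m['T_tool_cam']); Rt=R.from_rotvec(s['tool_rot']).as_matrix()
        return Rt@T[:3,3]+np.array(s['position']), Rt@T[:3,:3]@d
    Rm=np.array(m['R']); return -Rm.T@np.array(m['t']), Rm.T@d
def onz(n,u,v,z):
    c,d=ray(n,u,v); return c+d*(z-c[2])/d[2]
def proj(n,X):
    m=ctrl.camera_model(n); p=np.array(m['R'])@np.array(X)+np.array(m['t']); return m['fx']*p[0]/p[2]+m['cx'],m['fy']*p[1]/p[2]+m['cy']
def st():
    s=ctrl.get_state(); print(s['time'],np.round(s['position'],4),'\n',np.round(R.from_rotvec(s['tool_rot']).as_matrix(),3),'q',np.round(s['joint_positions'],3)); return s
def togo(P,Rw=None):
    "travel & turn (tool axes) to reach world pose, from measured pose"
    s=ctrl.get_state(); Rt=R.from_rotvec(s['tool_rot'])
    t=Rt.inv().apply(np.array(P)-s['position']); print('travel',np.round(t,4))
    if Rw is not None: print('turn',np.round((Rt.inv()*R.from_matrix(Rw)).as_rotvec(degrees=True),2))
E
python3 - <<'E'
from h import *
st(); snap('scene','s0'); snap('top','t0')
for n in('scene','top'):
    m=ctrl.camera_model(n); print(n,m['fx'],np.round(-np.array(m['R']).T@np.array(m['t']),3),np.round(m['R'],2).tolist())
print(np.round(ctrl.camera_model('wrist')['T_tool_cam'],3))
E
```

```text
pics
0.0 [ 0.1586 -0.6298  0.2354] 
 [[ 0.97   0.244 -0.001]
 [ 0.244 -0.97   0.002]
 [-0.    -0.002 -1.   ]] q [ 1.338  0.322 -0.07   1.452  0.023  1.371 -0.057]
scene 505.52760423629184 [ 1.299 -0.42   1.4  ] [[0.46, 0.89, -0.01], [0.74, -0.39, -0.55], [-0.49, 0.25, -0.84]]
top 391.1353678757568 [ 0.476 -0.04   1.414] [[-0.02, -1.0, -0.0], [-1.0, 0.02, -0.09], [0.09, -0.0, -1.0]]
[[-0.    -0.961 -0.277  0.076]
 [ 1.     0.    -0.    -0.   ]
 [ 0.    -0.277  0.961 -0.15 ]
 [ 0.     0.     0.     1.   ]]
```

View pics/s0.png

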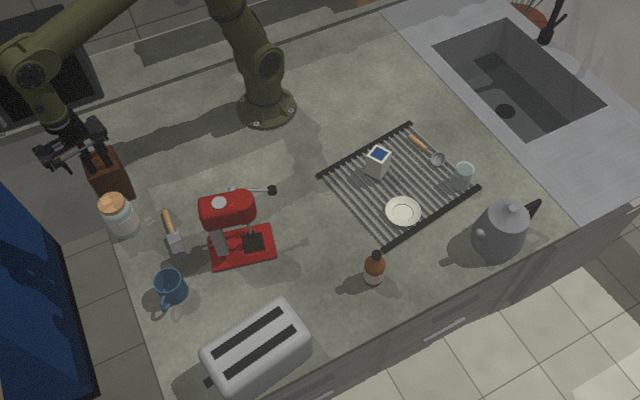

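View pics/t0.png

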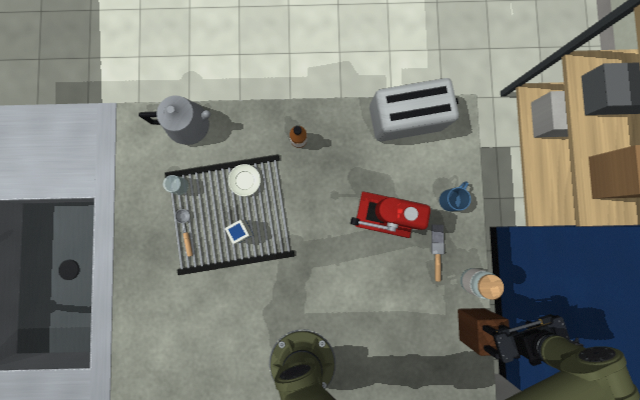

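The scene view shows the mixer at about (240,225), with the beaker at (377,160) on the rack. In the top view the beaker is at (236,232), the mixer at (393,213) with its front to the left (world +y), and the knob near (355,221). I'll zoom in and measure.

```bash
python3 - <<'E'
from h import *
t=cv2.imread('pics/t0.png'); s=cv2.imread('pics/s0.png')
a=cv2.resize(t[180:250,340:440],(800,560)[:2],interpolation=cv2.INTER_CUBIC)[:, :]
a=cv2.resize(t[180:250,340:440],(500,350),interpolation=cv2.INTER_CUBIC)
b=cv2.resize(s[170:280,190:290],(300,330),interpolation=cv2.INTER_CUBIC)
c=cv2.resize(t[210:255,210:260],(300,270),interpolation=cv2.INTER_CUBIC)
o=np.zeros((600,800,3),np.uint8); o[:350,:500]=a; o[:330,500:]=b; o[330:,500:]=c
d=cv2.resize(s[135:185,355:400],(225,250),interpolation=cv2.INTER_CUBIC); o[350:,:225]=d
cv2.imwrite('pics/z0.png',o)
# beaker: blue on the top and scene
for n,im,(x0,x1,y0,y1) in(('top',t,(215,260,212,250)),('scene',s,(360,395,140,185))):
    h=cv2.cvtColor(im,cv2.COLOR_BGR2HSV); m=((h[...,0]>100)&(h[...,0]<125)&(h[...,1]>130)).astype(np.uint8)
    k=np.zeros_like(m); k[y0:y1,x0:x1]=m[y0:y1,x0:x1]
    cs,_=cv2.findContours(k,0,1); c=max(cs,key=cv2.contourArea); r=cv2.minAreaRect(c); mm=cv2.moments(k[...],True)
    u,v=mm['m10']/mm['m00'],mm['m01']/mm['m00']
    print(n,r,u,v,onz(n,u,v,.112)); print(np.round([onz(n,*p,.112) for p in cv2.boxPoints(r)],3).tolist())
# red
h=cv2.cvtColor(t,cv2.COLOR_BGR2HSV); m=(((h[...,0]<6)|(h[...,0]>174))&(h[...,1]>150)&(h[...,2]>50)).astype(np.uint8); m[:,:340]=0;m[:,450:]=0
cs,_=cv2.findContours(m,0,1); c=max(cs,key=cv2.contourArea); r=cv2.minAreaRect(c); print('red',r,cv2.approxPolyDP(c,2,True)[:,0].tolist())
E
```

```text
top ((236.36795043945312, 231.4622802734375), (11.849686622619629, 11.849686622619629), 60.945396423339844) 236.39583333333334 231.4375 [0.46495598 0.20523131 0.112     ]
[[0.473, 0.232, 0.112], [0.491, 0.198, 0.112], [0.457, 0.179, 0.112], [0.439, 0.213, 0.112]]
scene ((377.8103332519531, 151.27584838867188), (7.427813529968262, 14.66993236541748), 68.19859313964844) 378.0 152.3939393939394 [0.45759294 0.20763025 0.112     ]
[[0.438, 0.188, 0.112], [0.439, 0.239, 0.112], [0.468, 0.231, 0.112], [0.467, 0.181, 0.112]]
red ((392.94769287109375, 215.86708068847656), (70.84931945800781, 35.794490814208984), 12.200469017028809) [[362, 192], [357, 215], [359, 220], [384, 225], [387, 221], [392, 221], [399, 225], [395, 232], [359, 224], [357, 226], [409, 237], [412, 227], [422, 229], [427, 226], [428, 206]]
```

View pics/z0.png

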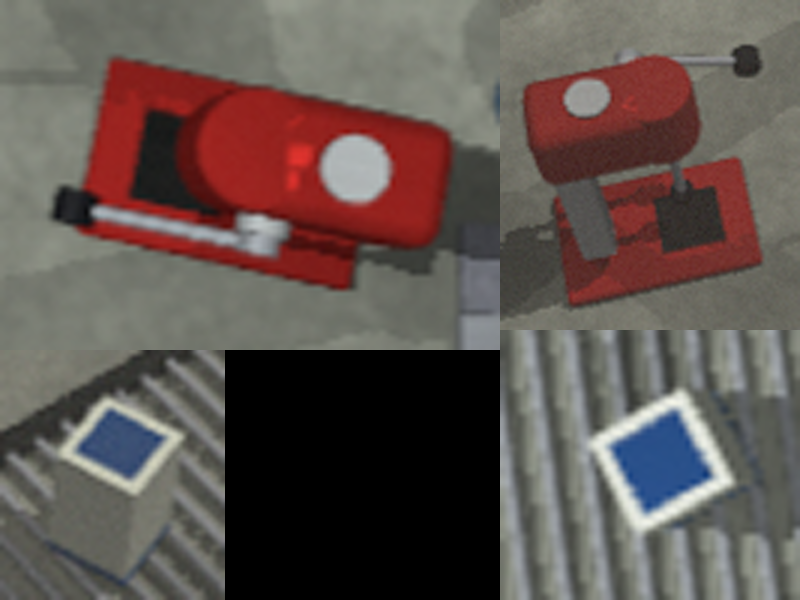

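The zoom shows the base corners (top view) at about (362,191.4), (355.2,227) and (410,238). The pad corners (scene view) are at about (241.7,235), (262.3,232.3), (265.3,250) and (244,254). The knob is at about (354.6,221.2) in the top view and (272,190.3) in the scene view.

```bash
python3 - <<'E'
from h import *
A=[onz('top',*p,.015)[:2] for p in((362,191.4),(355.2,227),(410,238))]
print('base',np.round(A,4).tolist(),'w',np.linalg.norm(A[0]-A[1]),'l',np.linalg.norm(A[2]-A[1]))
P=np.array([onz('scene',*p,.015)[:2] for p in((241.7,235),(262.3,232.3),(265.3,250),(244,254))])
print('pad c',P.mean(0),np.round(P,4).tolist(),[np.linalg.norm(P[i]-P[i-1]) for i in range(4)])
x=A[2]-A[1]; x/=np.linalg.norm(x); y2=A[0]-A[1]; y2/=np.linalg.norm(y2); th=np.arctan2(x[1],x[0]); th2=np.arctan2(y2[1],y2[0])-np.pi/2
print('yaw',np.degrees([th,th2]))
K=[onz('top',354.6,221.2,.1945),onz('scene',272,190.3,.1945)];print('knob',K)
# pad centre from base
f=lambda a:np.array([np.cos(a),np.sin(a)])
for a in (th,th2):
    o=(A[0]+A[1])/2+.065*f(a); print('origin from base',o, 'knob pred',o+(.020-.115*np.cos(.36))*f(a)-.054*f(a+np.pi/2))
c,d=ray('top',354.6,221.2); c2,d2=ray('scene',272,190.3)
M=np.stack([d,-d2],1); s=np.linalg.lstsq(M,c2-c,rcond=None)[0]; print('tri',c+s[0]*d,c2+s[1]*d2)
# beaker top outer, crop 6x
q=[(210+(x-500)/6,210+(y-330)/6) for x,y in((683,388),(735,486),(643,532),(590,440))]
B=np.array([onz('top',*p,.112)[:2] for p in q]);print('beaker',B.mean(0),[np.linalg.norm(B[i]-B[i-1]) for i in range(4)],np.degrees([np.arctan2(*(B[i]-B[i-1])[::-1]) for i in range(4)]))
E
```

```text
base [[0.5965, -0.2285], [0.4698, -0.1997], [0.4263, -0.393]] w 0.129892637021572 l 0.19812439548437977
pad c [ 0.52040404 -0.27315026] [[0.4778, -0.2946], [0.4993, -0.2333], [0.5613, -0.2506], [0.5433, -0.3141]] [np.float64(0.0682783378560784), np.float64(0.06494651140783622), np.float64(0.06435516802400834), np.float64(0.06607357802771788)]
yaw [-102.68846473 -102.80148092]
knob [array([ 0.48856782, -0.17794196,  0.1945    ]), array([ 0.48762461, -0.17591303,  0.1945    ])]
origin from base [ 0.51887783 -0.27754221] knob pred [ 0.48544407 -0.18019297]
origin from base [ 0.51875277 -0.27751393] knob pred [ 0.48551111 -0.18009893]
tri [ 0.48854252 -0.17766981  0.19689888] [ 0.48914366 -0.17637095  0.19675787]
beaker [0.46338065 0.20282971] [np.float64(0.05842441001850955), np.float64(0.0614691720229297), np.float64(0.05623330552413911), np.float64(0.05875178792108819)] [ -61.99507564 -152.62895792  115.21734614   29.54361759]
```

The two views agree to a few mm: mixer origin (0.519,-0.277) with yaw -102.7°, knob (0.487,-0.178,0.195), beaker (0.464,0.204) with faces at 28°/-62°. First I go above the knob.

```bash
cat >> h.py <<'E'
def rot(head,dep,flip=1):
    "tool z at heading (deg), depressed dep (deg); flip=1: tool x up-ish side"
    a,p=np.radians(head),np.radians(dep); u=np.array([np.cos(a),np.sin(a),0]); k=np.array([0,0,1.])
    z=u*np.cos(p)-k*np.sin(p); x=flip*(u*np.sin(p)+k*np.cos(p)); return np.stack([x,np.cross(z,x),z],1)
E
python3 - <<'E'
from h import *
togo([.487,-.1785,.33],rot(77.3,90))
print(rot(77.3,90).round(3))
E
```

```text
travel [ 0.4287 -0.3576 -0.0939]
turn [-9.000e-02 -5.000e-02 -6.316e+01]
[[ 0.22   0.976  0.   ]
 [ 0.976 -0.22   0.   ]
 [ 0.     0.    -1.   ]]
```

>>> step_arm(commands=[{"travel": [0, 0, -0.05], "turn": [0, 0, 0]}, {"travel": [0, 0, -0.095], "turn": [0, 0, 0]}], gripper=1)

```text
time: 0.3
position: [0.1585, -0.6293, 0.3308]
tool_rot: [-3.113, -0.386, 0.001]
ft_force: [0.8, -1.1, 1.4]
grip_width: 0.999
grip_force: 0.0
```

>>> step_arm(commands=[{"travel": [0.04, -0.03, 0], "turn": [0, 0, -8]}, {"travel": [0.08, -0.06, 0], "turn": [0, 0, -16]}, {"travel": [0.12, -0.09, 0], "turn": [0, 0, -24]}, {"travel": [0.16, -0.12, 0], "turn": [0, 0, -32]}, {"travel": [0.2, -0.15, 0], "turn": [0, 0, -40]}])

```text
time: 0.8
position: [0.3169, -0.4341, 0.3312]
tool_rot: [-2.793, -1.437, 0.0]
ft_force: [0.6, -0.2, 0.5]
grip_width: 0.993
grip_force: 0.0
```

```bash
python3 - <<'E'
from h import *
st();togo([.487,-.1785,.33],rot(77.3,90))
E
```

```text
0.8 [ 0.3169 -0.4341  0.3312] 
 [[ 0.581  0.814 -0.   ]
 [ 0.814 -0.581  0.   ]
 [-0.    -0.    -1.   ]] q [ 1.158  0.064 -0.281  1.569  0.018  1.512  0.256]
travel [ 0.3068 -0.0102  0.0012]
turn [-2.000e-02  0.000e+00 -2.284e+01]
```

>>> step_arm(commands=[{"travel": [0.045, 0, 0], "turn": [0, 0, -5]}, {"travel": [0.09, 0, 0], "turn": [0, 0, -10]}, {"travel": [0.135, -0.002, 0], "turn": [0, 0, -15]}, {"travel": [0.18, -0.004, 0], "turn": [0, 0, -20]}, {"travel": [0.225, -0.007, 0], "turn": [0, 0, -22.9]}])

```text
time: 1.3
position: [0.4427, -0.2478, 0.3313]
tool_rot: [-2.455, -1.96, 0.001]
ft_force: [0.5, -0.4, -0.2]
grip_width: 1.002
grip_force: 0.0
```

```bash
python3 - <<'E'
from h import *
st();togo([.487,-.1785,.25],rot(77.3,90))
E
```

```text
1.3 [ 0.4427 -0.2478  0.3313] 
 [[ 0.222  0.975 -0.   ]
 [ 0.975 -0.222 -0.   ]
 [-0.    -0.    -1.   ]] q [ 0.95   0.005 -0.491  1.628  0.003  1.51   0.236]
travel [0.0774 0.0279 0.0812]
turn [-0.02  0.01 -0.1 ]
```

>>> step_arm(commands=[{"travel": [0.04, 0.014, 0.02], "turn": [0, 0, 0]}, {"travel": [0.077, 0.028, 0.05], "turn": [0, 0, 0]}, {"travel": [0.077, 0.028, 0.06], "turn": [0, 0, 0]}])

```text
time: 1.6
position: [0.4881, -0.1736, 0.2688]
tool_rot: [-2.444, -1.966, -0.002]
ft_force: [-0.0, -0.6, -0.5]
grip_width: 1.005
grip_force: 0.0
```

```bash
python3 - <<'E'
from h import *
st(); im=snap('wrist','w0')
from scipy.optimize import least_squares
E
```

```text
1.6 [ 0.4881 -0.1736  0.2688] 
 [[ 0.214  0.977 -0.002]
 [ 0.977 -0.214  0.004]
 [ 0.004 -0.003 -1.   ]] q [ 0.857  0.056 -0.582  1.706  0.028  1.392  0.055]
```

View pics/w0.png

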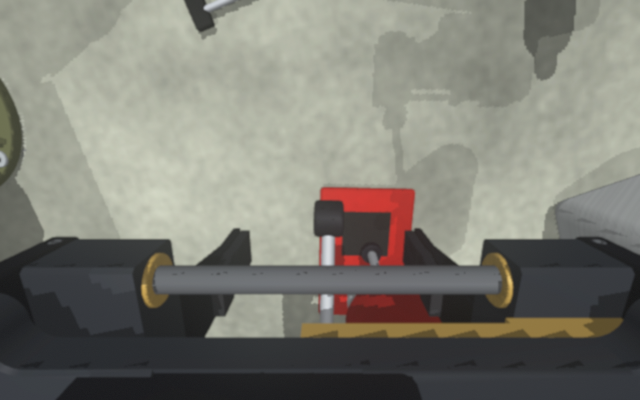

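The wrist view has the knob at about (328,217), between the open fingers at x≈235 and 420, with the pad at (367,235).

```bash
python3 - <<'E'
from h import *
st()
print('knob',onz('wrist',328.5,217,.197)); togo([.487,-.1785,.192],rot(77.3,90))
# pad corners on the wrist image at z=.015
im=cv2.imread('pics/w0.png'); h=cv2.cvtColor(im,cv2.COLOR_BGR2HSV)
print('base front corners',[onz('wrist',*p,.015).round(4).tolist() for p in((321,188),(413,190))],'pad front corners',[onz('wrist',*p,.015).round(4).tolist() for p in((343,212),(391,213))])
f=lambda x,y:np.array([.5193,-.2765])+x*np.array([-.22,-.9755])+y*np.array([.9755,-.22])
print(f(-.065,-.065),f(-.065,.065),f(-.033,.033))
E
```

```text
1.65 [ 0.4862 -0.177   0.2679] 
 [[ 0.218  0.976 -0.005]
 [ 0.976 -0.218  0.003]
 [ 0.002 -0.005 -1.   ]] q [ 0.859  0.057 -0.578  1.707  0.03   1.393  0.056]
knob [ 0.48588421 -0.18040471  0.197     ]
travel [-0.0014  0.0015  0.0759]
turn [-0.31 -0.11  0.11]
base front corners [[0.4709, -0.2021, 0.015], [0.5906, -0.2315, 0.015]] pad front corners [[0.4927, -0.2417, 0.015], [0.5566, -0.2573, 0.015]]
[ 0.4701925 -0.1987925] [ 0.5970075 -0.2273925] [ 0.5587515 -0.2515685]
```

>>> step_arm(commands=[{"travel": [-0.002, 0.001, 0.035], "turn": [-0.2, 0, 0]}, {"travel": [-0.002, 0.001, 0.06], "turn": [-0.2, 0, 0]}, {"travel": [-0.002, 0.001, 0.076], "turn": [-0.2, 0, 0]}, {"travel": [-0.002, 0.001, 0.076], "turn": [-0.2, 0, 0]}])

```text
time: 2.05
position: [0.4851, -0.1841, 0.1934]
tool_rot: [-2.459, -1.953, 0.001]
ft_force: [-0.6, -0.7, 0.5]
grip_width: 1.003
grip_force: 0.0
```

>>> step_arm(commands=[{"travel": [0, 0, 0], "turn": [0, 0, 0]}, {"travel": [0, 0, 0], "turn": [0, 0, 0]}, {"travel": [0, 0, 0], "turn": [0, 0, 0]}, {"travel": [0, 0, 0], "turn": [0, 0, 0]}, {"travel": [0, 0, 0], "turn": [0, 0, 0]}], gripper=0.1, force=35)

```text
time: 2.55
position: [0.4875, -0.1831, 0.196]
tool_rot: [2.455, 1.954, 0.004]
ft_force: [0.1, -0.3, 0.5]
grip_width: 0.627
grip_force: 0.0
```

```bash
python3 - <<'E'
from h import *
s=st();print(s['grip_width'],s['grip_force'],s['ft_force'])
E
```

```text
2.55 [ 0.4875 -0.1831  0.196 ] 
 [[ 0.224  0.975  0.004]
 [ 0.975 -0.224 -0.001]
 [-0.     0.004 -1.   ]] q [ 0.855  0.102 -0.577  1.81   0.059  1.242  0.036]
0.6266623957611428 0.0 [ 0.11336745 -0.3089565   0.52265101]
```

>>> step_arm(commands=[{"travel": [0.003, 0, 0.001], "turn": [0, 0, 0]}, {"travel": [0.003, 0, 0.001], "turn": [0, 0, 0]}, {"travel": [0.003, 0, 0.001], "turn": [0, 0, 0]}, {"travel": [0.003, 0, 0.001], "turn": [0, 0, 0]}, {"travel": [0.003, 0, 0.001], "turn": [0, 0, 0]}], gripper=0.1)

```text
time: 3.05
position: [0.4877, -0.1799, 0.1944]
tool_rot: [2.457, 1.955, 0.003]
ft_force: [-2.1, 0.2, 0.8]
grip_width: 0.25
grip_force: 35.0
```

>>> step_arm(commands=[{"travel": [0, 0, 0], "turn": [0, 0, 0]}, {"travel": [0, 0, 0], "turn": [0, 0, 0]}])

```text
time: 3.25
position: [0.4877, -0.18, 0.1944]
tool_rot: [2.457, 1.955, 0.003]
ft_force: [-1.0, 1.2, 0.9]
grip_width: 0.245
grip_force: 35.0
```

```bash
python3 - <<'E'
from h import *
s=st();print(s['grip_width'],s['grip_force'],s['ft_force'])
# arc waypoints in tool travel (x=towards mixer -x, z down)
for a in np.linspace(-.36,.84,13): print(round(.115*(np.cos(a)-np.cos(-.36)),4), round(-.115*(np.sin(a)-np.sin(-.36)),4))
E
```

```text
3.25 [ 0.4877 -0.18    0.1944] 
 [[ 0.225  0.974  0.003]
 [ 0.974 -0.225 -0.001]
 [ 0.     0.003 -1.   ]] q [ 0.852  0.102 -0.579  1.813  0.059  1.24   0.03 ]
0.2453825649676115 35.000069718807936 [-1.04222754  1.18003575  0.89000715]
0.0 -0.0
0.0035 -0.0109
0.0059 -0.0222
0.0072 -0.0336
0.0073 -0.0451
0.0062 -0.0566
0.0041 -0.0678
0.0008 -0.0789
-0.0036 -0.0895
-0.009 -0.0996
-0.0154 -0.1092
-0.0227 -0.1181
-0.0309 -0.1261
```

>>> step_arm(commands=[{"travel": [0.002, 0, -0.005], "turn": [0, 0, 0]}, {"travel": [0.0035, 0, -0.011], "turn": [0, 0, 0]}, {"travel": [0.005, 0, -0.017], "turn": [0, 0, 0]}, {"travel": [0.006, 0, -0.022], "turn": [0, 0, 0]}, {"travel": [0.0065, 0, -0.028], "turn": [0, 0, 0]}])

```text
time: 3.75
position: [0.4892, -0.1734, 0.2227]
tool_rot: [2.456, 1.955, 0.003]
ft_force: [0.3, -1.4, -5.8]
grip_width: 0.249
grip_force: 35.0
```

```bash
python3 - <<'E'
from h import *
s=st();print(s['grip_width'],s['grip_force'],s['ft_force'])
E
```

```text
3.75 [ 0.4892 -0.1734  0.2227] 
 [[ 0.224  0.975  0.003]
 [ 0.975 -0.224 -0.   ]
 [ 0.     0.003 -1.   ]] q [ 0.849  0.079 -0.584  1.777  0.045  1.296  0.029]
0.24885802936985849 34.9987384211272 [ 0.31618669 -1.42271362 -5.82203803]
```

>>> step_arm(commands=[{"travel": [0.0007, 0, -0.006], "turn": [0, 0, 0]}, {"travel": [0.0008, 0, -0.017], "turn": [0, 0, 0]}, {"travel": [-0.0003, 0, -0.0285], "turn": [0, 0, 0]}, {"travel": [-0.0024, 0, -0.04], "turn": [0, 0, 0]}, {"travel": [-0.0057, 0, -0.051], "turn": [0, 0, 0]}])

```text
time: 4.25
position: [0.4878, -0.1791, 0.2746]
tool_rot: [2.456, 1.955, 0.003]
ft_force: [0.6, -1.5, -8.0]
grip_width: 0.249
grip_force: 35.0
```

>>> step_arm(commands=[{"travel": [-0.0044, 0, -0.0105], "turn": [0, 0, 0]}, {"travel": [-0.0098, 0, -0.0205], "turn": [0, 0, 0]}, {"travel": [-0.016, 0, -0.0305], "turn": [0, 0, 0]}, {"travel": [-0.0235, 0, -0.039], "turn": [0, 0, 0]}, {"travel": [-0.033, 0, -0.0485], "turn": [0, 0, 0]}])

```text
time: 4.75
position: [0.4802, -0.2109, 0.3225]
tool_rot: [2.456, 1.957, 0.004]
ft_force: [0.9, 2.2, -8.9]
grip_width: 0.251
grip_force: 35.0
```

>>> step_arm(commands=[{"travel": [-0.0005, 0, -0.0005], "turn": [0, 0, 0]}, {"travel": [-0.0005, 0, -0.0005], "turn": [0, 0, 0]}, {"travel": [-0.0005, 0, -0.0005], "turn": [0, 0, 0]}])

```text
time: 5.05
position: [0.4799, -0.2121, 0.3235]
tool_rot: [2.455, 1.954, 0.002]
ft_force: [-3.3, 2.7, 1.4]
grip_width: 0.252
grip_force: 35.0
```

```bash
python3 - <<'E'
from h import *
s=st();print(s['grip_width'],s['grip_force'],s['ft_force'])
p=np.array(s['position'])-[.4877,-.18,.1944]; u=np.array([-.22,-.9755,0])
dx,dz=p@u,p[2]; print(dx,dz,'angle',np.arctan2(-.0405+dz,.1076-dx)+.36)
E
```

```text
5.05 [ 0.4799 -0.2121  0.3235] 
 [[ 0.224  0.974  0.003]
 [ 0.974 -0.224 -0.002]
 [-0.001  0.004 -1.   ]] q [ 0.894  0.046 -0.545  1.606  0.025  1.492  0.121]
0.2524466650682851 35.00016245059669 [-3.32976864  2.71732363  1.38379819]
0.033021554872709406 0.12910775101413427 angle 1.2311584481010862
```

The lever is up. I release and rise, then fit the arm's kinematics from the states so far so I can check the flip poses.

>>> step_arm(commands=[{"travel": [0, 0, 0], "turn": [0, 0, 0]}, {"travel": [0, 0, 0], "turn": [0, 0, 0]}, {"travel": [0, 0, 0], "turn": [0, 0, 0]}], gripper=0.7)

```text
time: 5.35
position: [0.4807, -0.2123, 0.3231]
tool_rot: [2.454, 1.954, 0.004]
ft_force: [1.1, -1.3, -0.6]
grip_width: 0.439
grip_force: 0.0
```

>>> step_arm(commands=[{"travel": [0, 0, -0.03], "turn": [0, 0, 0]}, {"travel": [0, 0, -0.07], "turn": [0, 0, 0]}, {"travel": [0.04, 0, -0.09], "turn": [0, 0, 0]}, {"travel": [0.09, 0, -0.09], "turn": [0, 0, 0]}, {"travel": [0.14, 0, -0.09], "turn": [0, 0, 0]}], gripper=1)

```text
time: 5.85
position: [0.5122, -0.0744, 0.4138]
tool_rot: [2.455, 1.951, 0.006]
ft_force: [0.5, 0.2, -0.5]
grip_width: 0.893
grip_force: 0.0
```

```bash
cat > fitk.py <<'E'
from h import *
import itertools
from scipy.optimize import least_squares
D=[([ 1.338,0.322,-0.07,1.452,0.023,1.371,-0.057],[.1586,-.6298,.2354],[[.97,.244,-.001],[.244,-.97,.002],[0,-.002,-1]]),
([1.158,0.064,-0.281,1.569,0.018,1.512,0.256],[.3169,-.4341,.3312],[[.581,.814,0],[.814,-.581,0],[0,0,-1]]),
([0.95,0.005,-0.491,1.628,0.003,1.51,0.236],[.4427,-.2478,.3313],[[.222,.975,0],[.975,-.222,0],[0,0,-1]]),
([0.852,0.102,-0.579,1.813,0.059,1.24,0.03],[.4877,-.18,.1944],[[.225,.974,.003],[.974,-.225,-.001],[0,.003,-1]])]
s=ctrl.get_state(); D.append((s['joint_positions'],s['position'],R.from_rotvec(s['tool_rot']).as_matrix()))
best=[]
for sg in itertools.product((1,-1),repeat=6):
    S=(-1,)+sg
    def ch(q): return R.from_euler('ZYZYZYZ'[:3],[S[0]*q[0],S[1]*q[1],S[2]*q[2]])*R.from_euler('YZY',[S[3]*q[3],S[4]*q[4],S[5]*q[5]])*R.from_euler('Z',S[6]*q[6])
    C=[ch(d[0]).inv()*R.from_matrix(d[2]) for d in D]
    e=max((C[0].inv()*c).magnitude() for c in C); best.append((e,S,C[0].as_matrix().round(2).tolist()))
best.sort(key=lambda b:b[0]); print(best[:3])
S=best[0][1]
def pts(q,L):
    a=R.from_euler('ZY',[S[0]*q[0],S[1]*q[1]]); b=a*R.from_euler('ZY',[S[2]*q[2],S[3]*q[3]]); c=b*R.from_euler('ZY',[S[4]*q[4],S[5]*q[5]])
    z=[0,0,1]; return np.array([0,0,L[0]])+a.apply([L[4],L[5],L[1]])+b.apply([L[6],L[7],L[2]])+c.apply([0,0,L[3]])
for free in (4,):
    f=least_squares(lambda L:np.ravel([pts(d[0],list(L)+[0]*4)-d[1] for d in D]),[.28,.42,.31,.3]); print(f.x.round(4),np.abs(f.fun).max())
E
python3 fitk.py
```

```text
[(0.0011246688373058448, (-1, 1, -1, 1, -1, 1, -1), [[-0.0, -1.0, -0.0], [1.0, -0.0, 0.0], [-0.0, -0.0, 1.0]]), (0.01862836789611784, (-1, -1, -1, -1, -1, -1, -1), [[-0.0, -1.0, 0.0], [1.0, -0.0, -0.0], [0.0, 0.0, 1.0]]), (0.073109224144173, (-1, 1, -1, 1, 1, 1, -1), [[0.01, -1.0, -0.0], [1.0, 0.01, -0.04], [0.04, -0.0, 1.0]])]
[1.6204 0.5496 0.4971 1.8083] 0.025438719420913802
```

```bash
cat >> fitk.py <<'E'
for L0 in (.25,.3,.35):
  for m in ([0,0,0,0],[1,0,0,0],[0,0,1,0],[1,0,1,0],[1,1,1,1]):
    m=np.array(m)
    g=lambda v:[L0,v[0],v[1],v[2]]+list(v[3:]*m)
    f=least_squares(lambda v:np.ravel([pts(d[0],g(v))-d[1] for d in D]),[.4,.35,.3,0,0,0,0]); print(L0,m,f.x.round(3),np.abs(f.fun).max().round(4))
E
python3 fitk.py
```

```text
[(0.0011246688373058448, (-1, 1, -1, 1, -1, 1, -1), [[-0.0, -1.0, -0.0], [1.0, -0.0, 0.0], [-0.0, -0.0, 1.0]]), (0.01862836789611784, (-1, -1, -1, -1, -1, -1, -1), [[-0.0, -1.0, 0.0], [1.0, -0.0, -0.0], [0.0, 0.0, 1.0]]), (0.073109224144173, (-1, 1, -1, 1, 1, 1, -1), [[0.01, -1.0, -0.0], [1.0, 0.01, -0.04], [0.04, -0.0, 1.0]])]
[1.6204 0.5496 0.4971 1.8083] 0.025438719420913802
0.25 [0 0 0 0] [0.532 0.5   0.42  0.    0.    0.    0.   ] 0.0264
0.25 [1 0 0 0] [0.477 0.467 0.364 0.044 0.    0.    0.   ] 0.0223
0.25 [0 0 1 0] [ 0.526  0.5    0.424 -0.96   0.    -0.01   0.   ] 0.0262
0.25 [1 0 1 0] [ 0.477  0.467  0.364  0.044 -0.01   0.001  0.   ] 0.0223
0.25 [1 1 1 1] [ 0.467  0.513  0.354  0.    -0.016  0.    -0.01 ] 0.0004
0.3 [0 0 0 0] [0.533 0.5   0.471 0.    0.    0.    0.   ] 0.0264
0.3 [1 0 0 0] [0.477 0.467 0.415 0.044 0.    0.    0.   ] 0.0222
0.3 [0 0 1 0] [ 0.527  0.5    0.475 -1.135 -0.    -0.01   0.   ] 0.0262
0.3 [1 0 1 0] [ 0.478  0.467  0.415  0.044 -0.581  0.001  0.   ] 0.0223
0.3 [1 1 1 1] [ 0.466  0.514  0.403  0.    -0.017  0.    -0.009] 0.0004
0.35 [0 0 0 0] [0.533 0.5   0.522 0.    0.    0.    0.   ] 0.0263
0.35 [1 0 0 0] [0.478 0.467 0.466 0.044 0.    0.    0.   ] 0.0222
0.35 [0 0 1 0] [ 0.527  0.5    0.525 -0.606  0.    -0.01   0.   ] 0.0261
0.35 [1 0 1 0] [ 0.479  0.467  0.465  0.044 -0.305  0.001  0.   ] 0.0222
0.35 [1 1 1 1] [ 0.465  0.514  0.453  0.001 -0.018 -0.    -0.008] 0.0004
```

```bash
cat > kin.py <<'E'
from h import *
from scipy.optimize import least_squares
L=[.25,.467,.513,.354,0,-.016,0,-.010]; S=np.array([-1,1,-1,1,-1,1,-1.])
lo=np.array([-2.86,-.3,-1.38,.06,-1.56,.09,-2.69]); hi=np.array([2.86,2.09,1.24,2.45,4.7,2.05,2.69])
def fk(q,L=L):
    p=S*q; a=R.from_euler('ZY',p[:2]); b=a*R.from_euler('ZY',p[2:4]); c=b*R.from_euler('ZY',p[4:6])
    e=a.apply([L[4],L[5],L[1]])+[0,0,L[0]]; w=e+b.apply([L[6],L[7],L[2]])
    return w+c.apply([0,0,L[3]]), c*R.from_euler('Z',p[6]+np.pi/2), e, w
def ik(P,Rm,q0,tries=1,reg=.003):
    Rt=R.from_matrix(Rm); best=None; rng=np.random.default_rng(0)
    for i in range(tries):
        s=np.clip(q0 if i==0 else rng.uniform(lo,hi),lo+.02,hi-.02)
        def f(q):
            p,r,_,_=fk(q); return np.r_[(p-P)*10,(r.inv()*Rt).as_rotvec()*3,reg*(q-q0)]
        o=least_squares(f,s,bounds=(lo+.01,hi-.01)); p,r,e,w=fk(o.x)
        t=(np.abs(p-P).max(),(r.inv()*Rt).magnitude(),o.x,e,w)
        if t[0]<.003 and t[1]<.02 and (best is None or np.abs(o.x-q0).max()<np.abs(best[2]-q0).max()): best=t
        elif best is None and i==tries-1: best=t
    return best
E
python3 - <<'E'
from kin import *
q=np.array(ctrl.get_state()['joint_positions']); print(q.round(2))
B=np.array([.464,.204,0]); 
def tcp(c,head,dep,z,back=.008):
    a=np.radians(head); Rm=rot(head,dep); return np.r_[(c[:2]-back*np.array([np.cos(a),np.sin(a)])),z]+.005*Rm[:,2]
for dep in(30,40):
 for fl in(1,-1):
  for name,c,h,d,z,f in(('pick',B,-62,dep,.072,fl),('lay',[.48,0.0],-85,90-dep,.03,-fl),('regrasp',[.48,0.0],95,90-dep,.03,fl),('place',[.519,-.278],-102.7,dep,.07,-fl)):
    r=ik(tcp(np.array(c),h,d,z),rot(h,d,f),q,25); print(dep,fl,name,round(r[0],4),round(r[1],3),r[2].round(2),'wrist',r[4].round(2))
E
```

```text
[ 0.75  0.04 -0.67  1.44  0.02  1.66 -0.15]
30 1 pick 0.0 0.0 [-0.34  0.77 -0.84  1.87  1.19  1.83  1.95] wrist [0.32 0.48 0.25]
30 1 lay 0.0 0.0 [ 0.2   0.39 -0.7   2.04  0.8   1.18 -0.86] wrist [0.46 0.18 0.33]
30 1 regrasp 0.0 0.0 [ 0.97  0.47 -0.77  1.97 -0.21  1.01  0.44] wrist [ 0.5  -0.18  0.33]
30 1 place 0.0 0.0 [ 0.25  0.63 -0.41  1.85  1.17  1.52 -0.97] wrist [0.59 0.02 0.24]
30 -1 pick 0.0 0.0 [-0.48  0.68 -0.66  1.87  1.1   1.72 -1.15] wrist [0.32 0.48 0.25]
30 -1 lay 0.0 0.0 [ 0.48  0.54 -1.04  2.03  0.96  1.32  2.17] wrist [0.46 0.18 0.33]
30 -1 regrasp 0.0 0.0 [ 0.52  0.36 -0.25  1.98 -0.46  1.06 -2.49] wrist [ 0.5  -0.18  0.33]
30 -1 place 0.0 0.0 [ 0.38  0.67 -0.57  1.84  1.24  1.59  2.15] wrist [0.59 0.02 0.24]
40 1 pick 0.0 0.0 [-0.21  0.68 -0.94  1.9   1.13  1.69  2.02] wrist [0.33 0.45 0.3 ]
40 1 lay 0.0 0.0 [ 0.07  0.48 -0.66  2.01  0.92  1.34 -1.02] wrist [0.46 0.23 0.3 ]
40 1 regrasp 0.0 0.0 [ 1.04  0.59 -0.78  1.92 -0.27  1.08  0.55] wrist [ 0.5  -0.23  0.3 ]
40 1 place 0.0 0.0 [ 0.35  0.54 -0.45  1.86  1.08  1.39 -0.86] wrist [ 0.58 -0.01  0.29]
40 -1 pick 0.0 0.0 [-0.36  0.58 -0.73  1.91  1.03  1.58 -1.07] wrist [0.33 0.45 0.3 ]
40 -1 lay 0.0 0.0 [ 0.29  0.6  -0.94  2.01  1.04  1.46  2.05] wrist [0.46 0.23 0.3 ]
40 -1 regrasp 0.0 0.0 [ 0.58  0.46 -0.22  1.94 -0.57  1.16 -2.35] wrist [ 0.5  -0.23  0.3 ]
40 -1 place 0.0 0.0 [ 0.52  0.6  -0.66  1.85  1.16  1.47  2.24] wrist [ 0.58 -0.01  0.29]
```

```bash
cat > plan.py <<'E'
from kin import *
from scipy.spatial.transform import Slerp
def tcp(c,head,dep,z,back=.008):
    a=np.radians(head); Rm=rot(head,dep); return np.r_[(np.array(c[:2])-back*np.array([np.cos(a),np.sin(a)])),z]+.005*Rm[:,2]
def path(q,P,Rm,n=12):
    p0,r0,_,_=fk(q); sl=Slerp([0,1],R.concatenate([r0,R.from_matrix(Rm)])); bad=0;mn=9
    for t in np.linspace(0,1,n+1)[1:]:
        r=ik(p0+(P-p0)*t,sl(t).as_matrix(),q,1,.02); bad=max(bad,r[0],r[1]); q=r[2]; mn=min(mn,min((q-lo).min(),(hi-q).min()))
    return q,bad,mn,r[4]
E
python3 - <<'E'
from plan import *
q0=np.array(ctrl.get_state()['joint_positions'])
up=np.array([0,0,.12]); D=35
for bh in (20,40,60,80):
  c=[.5,-.02]; q=q0
  seq=[('pick+',tcp([.464,.204],118,D,.072)+up,rot(118,D,1)),('pick',tcp([.464,.204],118,D,.072),rot(118,D,1)),('pick+',tcp([.464,.204],118,D,.072)+up,rot(118,D,1)),
   ('mid',np.array([.5,.05,.25]),rot(98,90,1)),('lay+',tcp(c,bh+180,90-D,.038,0)+up,rot(bh+180,90-D,-1)),('lay',tcp(c,bh+180,90-D,.038,0),rot(bh+180,90-D,-1)),('lay+',tcp(c,bh+180,90-D,.038,0)+up,rot(bh+180,90-D,-1)),
   ('re+',tcp(c,bh,90-D,.038,0)+up,rot(bh,90-D,1)),('re',tcp(c,bh,90-D,.038,0),rot(bh,90-D,1)),('re+',tcp(c,bh,90-D,.038,0)+up,rot(bh,90-D,1)),
   ('mid2',np.array([.52,.0,.25]),rot(77,90,1)),('pl-',tcp([.519+.03,-.278+.137],-102.7,D,.09),rot(-102.7,D,-1)),('pl',tcp([.519,-.278],-102.7,D,.07),rot(-102.7,D,-1))]
  for n,P,Rm in seq:
    q,b,mn,w=path(q,P,Rm); print(bh,n,round(b,3),'margin',round(mn,2),q.round(2),'w',w.round(2))
E
```

```text
20 pick+ 0.0 margin 0.34 [ 0.68  0.53 -0.79  1.75 -0.51  1.44  0.55] w [ 0.6  -0.06  0.39]
20 pick 0.0 margin 0.59 [ 0.63  0.71 -0.72  1.79 -0.43  1.27  0.65] w [ 0.6  -0.06  0.27]
20 pick+ 0.0 margin 0.59 [ 0.68  0.53 -0.79  1.75 -0.51  1.44  0.55] w [ 0.6  -0.06  0.39]
20 mid 0.0 margin 0.34 [ 0.6   0.04 -0.76  1.77  0.02  1.35 -0.03] w [0.5  0.05 0.6 ]
20 lay+ 0.0 margin 0.27 [ 0.25  0.55 -0.49  1.49  0.31  1.78 -1.51] w [0.69 0.05 0.44]
20 lay 0.0 margin 0.29 [ 0.23  0.69 -0.47  1.56  0.36  1.59 -1.56] w [0.69 0.05 0.32]
20 lay+ 0.0 margin 0.27 [ 0.25  0.55 -0.49  1.49  0.31  1.78 -1.51] w [0.69 0.05 0.44]
20 re+ 0.0 margin 0.04 [ 0.46 -0.26 -0.24  2.35 -0.68  0.61 -0.52] w [ 0.31 -0.09  0.44]
20 re 0.0 margin 0.01 [ 0.72  0.   -0.51  2.44 -1.1   0.34 -0.03] w [ 0.31 -0.09  0.32]
20 re+ 0.0 margin 0.02 [ 0.78 -0.27 -0.52  2.34 -0.81  0.67 -0.42] w [ 0.31 -0.09  0.44]
20 mid2 0.0 margin 0.05 [ 0.65  0.08 -0.74  1.73  0.06  1.35 -0.32] w [ 0.52 -0.    0.6 ]
20 pl- 0.0 margin 0.41 [ 0.13  0.65 -0.52  1.73  1.02  1.64 -0.99] w [0.61 0.15 0.29]
20 pl 0.0 margin 0.42 [ 0.31  0.59 -0.44
[... 2775 characters left out ...]
]
80 lay 0.0 margin 0.54 [ 0.2   0.52 -0.67  1.89  0.81  1.38 -1.03] w [0.53 0.18 0.32]
80 lay+ 0.0 margin 0.53 [ 0.25  0.34 -0.72  1.82  0.69  1.52 -0.86] w [0.53 0.18 0.44]
80 re+ 0.0 margin 0.4 [ 0.94  0.21 -0.61  1.94 -0.52  1.19  0.4 ] w [ 0.47 -0.22  0.44]
80 re 0.0 margin 0.44 [ 0.9   0.4  -0.58  2.01 -0.47  0.96  0.48] w [ 0.47 -0.22  0.32]
80 re+ 0.0 margin 0.44 [ 0.94  0.21 -0.61  1.94 -0.52  1.19  0.4 ] w [ 0.47 -0.22  0.44]
80 mid2 0.0 margin 0.37 [ 0.65  0.08 -0.74  1.73  0.06  1.35 -0.32] w [ 0.52 -0.    0.6 ]
80 pl- 0.0 margin 0.41 [ 0.13  0.65 -0.52  1.73  1.02  1.64 -0.99] w [0.61 0.15 0.29]
80 pl 0.0 margin 0.42 [ 0.31  0.59 -0.44  1.85  1.13  1.46 -0.92] w [0.58 0.01 0.27]
```

```bash
python3 - <<'E'
from plan import *
P=tcp([.464,.204],118,35,.072); Rm=rot(118,35,1); st(); print(P)
togo(P-.12*Rm[:,2],Rm)
E
```

```text
5.85 [ 0.5122 -0.0744  0.4138] 
 [[ 0.226  0.974  0.007]
 [ 0.974 -0.226 -0.002]
 [-0.     0.007 -1.   ]] q [ 0.747  0.036 -0.671  1.442  0.024  1.665 -0.15 ]
[0.46583293 0.20055276 0.06913212]
travel [ 0.1833 -0.0447  0.2754]
turn [ 20.03  52.71 -37.64]
```

>>> step_arm(commands=[{"travel": [0.02, -0.005, 0.03], "turn": [2.4, 6.3, -4.5]}, {"travel": [0.04, -0.01, 0.06], "turn": [4.8, 12.6, -9]}, {"travel": [0.06, -0.015, 0.09], "turn": [7.2, 19, -13.5]}, {"travel": [0.08, -0.02, 0.12], "turn": [9.6, 25.3, -18]}, {"travel": [0.1, -0.025, 0.15], "turn": [12, 31.6, -22.6]}])

```text
time: 6.35
position: [0.5105, 0.0273, 0.2619]
tool_rot: [-1.67, -2.007, -0.408]
ft_force: [0.5, -0.1, 0.2]
grip_width: 0.999
grip_force: 0.0
```

```bash
python3 - <<'E'
from plan import *
P=tcp([.464,.204],118,35,.072); Rm=rot(118,35,1); s=st(); print(fk(np.array(s['joint_positions']))[0])
togo(P-.12*Rm[:,2],Rm)
E
```

```text
6.35 [0.5105 0.0273 0.2619] 
 [[-0.128  0.975 -0.18 ]
 [ 0.828  0.205  0.522]
 [ 0.546 -0.082 -0.834]] q [ 0.798  0.293 -0.687  1.618 -0.34   1.56   0.34 ]
[0.5102758  0.02775084 0.26253333]
travel [0.0036 0.0293 0.1482]
turn [  7.91  20.94 -14.9 ]
```

>>> step_arm(commands=[{"travel": [0.001, 0.008, 0.037], "turn": [2, 5.2, -3.7]}, {"travel": [0.002, 0.015, 0.074], "turn": [4, 10.4, -7.4]}, {"travel": [0.003, 0.022, 0.11], "turn": [6, 15.6, -11]}, {"travel": [0.0036, 0.029, 0.148], "turn": [7.9, 20.9, -14.9]}, {"travel": [0.0036, 0.029, 0.148], "turn": [7.9, 20.9, -14.9]}])

```text
time: 6.85
position: [0.5072, 0.1149, 0.1295]
tool_rot: [-1.155, -1.909, -0.595]
ft_force: [-0.4, -1.2, -1.2]
grip_width: 0.996
grip_force: 0.0
```

```bash
python3 - <<'E'
from plan import *
P=tcp([.464,.204],118,35,.072); Rm=rot(118,35,1); s=st(); snap('wrist','w1')
togo(P,Rm)
E
```

```text
6.85 [0.5072 0.1149 0.1295] 
 [[-0.255  0.882 -0.396]
 [ 0.501  0.47   0.726]
 [ 0.827 -0.014 -0.562]] q [ 0.715  0.71  -0.728  1.625 -0.372  1.494  0.61 ]
travel [0.0015 0.0031 0.1163]
turn [-0.29 -0.42 -0.48]
```

View pics/w1.png

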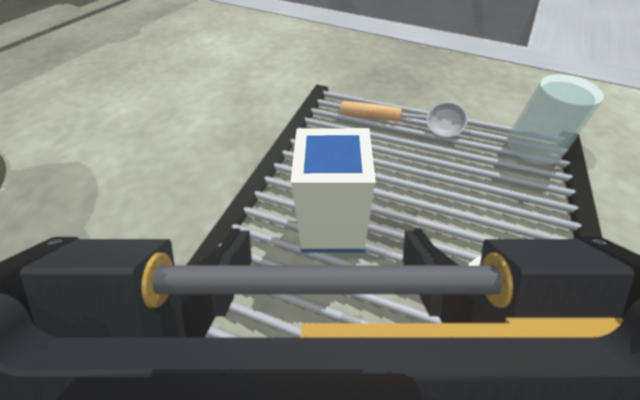

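The wrist view shows the beaker square-on between the open fingers, its top-face corners at (293,182), (373,183), (371,128) and (296,129). I refine its position from those.

```bash
python3 - <<'E'
from plan import *
Q=np.array([onz('wrist',*p,.112) for p in((293,182),(373,183),(371,128),(296,129))]); c=Q.mean(0)
print(c,[np.linalg.norm(Q[i]-Q[i-1]).round(4) for i in range(4)],np.degrees(np.arctan2(*(Q[1]-Q[0])[1::-1])),np.degrees(np.arctan2(*(Q[2]-Q[3])[1::-1])))
b=np.array([onz('wrist',*p,.012) for p in((302,251),(366,250))]);print('front bottom mid',b.mean(0), b)
togo(tcp(c,118,35,.072),rot(118,35,1))
E
```

```text
[0.46372091 0.20925691 0.112     ] [np.float64(0.0613), np.float64(0.0588), np.float64(0.0635), np.float64(0.0646)] 26.551135961991637 28.525705192204548
front bottom mid [0.47941408 0.18202632 0.012     ] [[0.4517988  0.16691256 0.012     ]
 [0.50702935 0.19714009 0.012     ]]
travel [0.0042 0.0053 0.1202]
turn [-0.29 -0.42 -0.48]
```

>>> step_arm(commands=[{"travel": [0.004, 0.005, 0.03], "turn": [-0.3, -0.4, -0.5]}, {"travel": [0.004, 0.005, 0.06], "turn": [-0.3, -0.4, -0.5]}, {"travel": [0.004, 0.005, 0.09], "turn": [-0.3, -0.4, -0.5]}, {"travel": [0.004, 0.005, 0.119], "turn": [-0.3, -0.4, -0.5]}, {"travel": [0.004, 0.005, 0.119], "turn": [-0.3, -0.4, -0.5]}])

```text
time: 7.4
position: [0.4667, 0.2056, 0.075]
tool_rot: [-1.157, -1.943, -0.603]
ft_force: [-0.6, 0.3, -0.0]
grip_width: 0.999
grip_force: 0.0
```

```bash
python3 - <<'E'
from plan import *
s=st(); print(s['ft_force']); togo(tcp([.464,.2085],118,35,.072),rot(118,35,1))
E
```

```text
7.4 [0.4667 0.2056 0.075 ] 
 [[-0.281  0.881 -0.38 ]
 [ 0.511  0.473  0.718]
 [ 0.812  0.008 -0.583]] q [ 0.646  0.701 -0.764  1.795 -0.408  1.259  0.623]
[-0.59508155  0.25929828 -0.02578817]
travel [-0.0048 -0.0011  0.0034]
turn [0.08 0.68 0.5 ]
```

>>> step_arm(commands=[{"travel": [-0.004, 0, 0.003], "turn": [0, 0.6, 0.4]}, {"travel": [-0.004, 0, 0.003], "turn": [0, 0.6, 0.4]}, {"travel": [-0.004, 0, 0.003], "turn": [0, 0.6, 0.4]}, {"travel": [-0.004, 0, 0.003], "turn": [0, 0.6, 0.4]}, {"travel": [-0.004, 0, 0.003], "turn": [0, 0.6, 0.4]}], gripper=0.5, force=25)

```text
time: 7.9
position: [0.4688, 0.2034, 0.0687]
tool_rot: [-1.162, -1.924, -0.608]
ft_force: [-0.8, -2.8, 2.8]
grip_width: 0.688
grip_force: 25.0
```

>>> step_arm(commands=[{"travel": [0, 0, 0], "turn": [0, 0, 0]}, {"travel": [0, 0, 0], "turn": [0, 0, 0]}])

```text
time: 8.1
position: [0.4688, 0.2037, 0.0687]
tool_rot: [-1.161, -1.924, -0.608]
ft_force: [0.4, -3.4, 4.1]
grip_width: 0.69
grip_force: 25.0
```

```bash
python3 - <<'E'
from plan import *
s=st(); print(s['ft_force'],s['grip_width'],s['grip_force']); togo(np.array(s['position'])+[0,0,.15])
E
```

```text
8.1 [0.4688 0.2037 0.0687] 
 [[-0.267  0.885 -0.381]
 [ 0.506  0.465  0.727]
 [ 0.82   0.001 -0.572]] q [ 0.646  0.722 -0.757  1.789 -0.408  1.258  0.625]
[ 0.4433881  -3.37001049  4.06015006] 0.6899910242465449 24.99909178353846
travel [ 0.123   0.0002 -0.0858]
```

>>> step_arm(commands=[{"travel": [0.024, 0, -0.017], "turn": [0, 0, 0]}, {"travel": [0.06, 0, -0.042], "turn": [0, 0, 0]}, {"travel": [0.095, 0, -0.066], "turn": [0, 0, 0]}, {"travel": [0.123, 0, -0.086], "turn": [0, 0, 0]}])

```text
time: 8.5
position: [0.4682, 0.2042, 0.2198]
tool_rot: [-1.161, -1.926, -0.607]
ft_force: [1.2, -0.5, -2.1]
grip_width: 0.691
grip_force: 25.0
```

```bash
python3 - <<'E'
from plan import *
s=st(); print(s['ft_force'],s['grip_width']); q=np.array(s['joint_positions'])
Rm=rot(210,55,-1); P=tcp([.54,-.03],210,55,.0415,0); print(P)
print(path(q,P+[0,0,.13],Rm,20)[:3]); togo(P+[0,0,.13],Rm)
E
```

```text
8.5 [0.4682 0.2042 0.2198] 
 [[-0.268  0.885 -0.381]
 [ 0.506  0.466  0.726]
 [ 0.82   0.002 -0.573]] q [ 0.719  0.506 -0.848  1.725 -0.513  1.473  0.509]
[ 1.24342601 -0.46766154 -2.05301781] 0.6911385832836408
[ 0.53751634 -0.03143394  0.03740424]
(array([ 0.13605041,  0.57608119, -0.38833332,  1.40089603,  0.36818292,
        1.80158608, -1.33189263]), 8.863793761286618e-06, np.float64(0.2484139197125106))
travel [-0.1808 -0.0486 -0.1675]
turn [-16.56 -70.44  94.24]
```

>>> step_arm(commands=[{"travel": [-0.012, -0.003, -0.011], "turn": [-1.1, -4.7, 6.3]}, {"travel": [-0.024, -0.006, -0.022], "turn": [-2.2, -9.4, 12.6]}, {"travel": [-0.036, -0.01, -0.034], "turn": [-3.3, -14.1, 18.8]}, {"travel": [-0.048, -0.013, -0.045], "turn": [-4.4, -18.8, 25.1]}, {"travel": [-0.06, -0.016, -0.056], "turn": [-5.5, -23.5, 31.4]}])

```text
time: 9.0
position: [0.4914, 0.1244, 0.2006]
tool_rot: [-1.905, -1.782, -0.166]
ft_force: [0.8, -0.3, -2.5]
grip_width: 0.688
grip_force: 25.0
```

>>> step_arm(commands=[{"travel": [0, 0, 0], "turn": [-1.1, -4.7, 6.3]}, {"travel": [0, 0, 0], "turn": [-2.2, -9.4, 12.6]}, {"travel": [0, 0, 0], "turn": [-3.3, -14.1, 18.8]}, {"travel": [0, 0, 0], "turn": [-4.4, -18.8, 25.1]}, {"travel": [0, 0, 0], "turn": [-5.5, -23.5, 31.4]}])

```text
time: 9.5
position: [0.4912, 0.1258, 0.2009]
tool_rot: [-2.556, -1.423, 0.363]
ft_force: [0.4, -0.0, -2.7]
grip_width: 0.688
grip_force: 25.0
```

```bash
python3 - <<'E'
from plan import *
s=st(); print(s['ft_force'],s['grip_width']); q=np.array(s['joint_positions'])
Rm=rot(210,55,-1); P=tcp([.54,-.03],210,55,.0415,0)
togo(P+[0,0,.1],Rm)
E
```

```text
9.5 [0.4912 0.1258 0.2009] 
 [[ 0.508  0.806 -0.304]
 [ 0.853 -0.52   0.049]
 [-0.119 -0.284 -0.951]] q [ 0.292  0.326 -0.627  1.611  0.042  1.542 -0.898]
[ 0.38239249 -0.0286561  -2.68677955] 0.6882673354214831
travel [-0.103   0.1371  0.0386]
turn [ -5.47 -23.27  31.22]
```

>>> step_arm(commands=[{"travel": [-0.02, 0.027, 0.008], "turn": [-1.1, -4.7, 6.2]}, {"travel": [-0.041, 0.055, 0.015], "turn": [-2.2, -9.3, 12.5]}, {"travel": [-0.062, 0.082, 0.023], "turn": [-3.3, -14, 18.7]}, {"travel": [-0.082, 0.11, 0.031], "turn": [-4.4, -18.6, 25]}, {"travel": [-0.103, 0.137, 0.039], "turn": [-5.5, -23.3, 31.2]}])

```text
time: 10.0
position: [0.5385, -0.0313, 0.1353]
tool_rot: [2.758, 0.743, -0.87]
ft_force: [1.0, -0.2, -2.2]
grip_width: 0.684
grip_force: 25.0
```

```bash
python3 - <<'E'
from plan import *
s=st(); print(s['ft_force'],s['grip_width']); q=np.array(s['joint_positions'])
Rm=rot(210,55,-1); P=tcp([.54,-.03],210,55,.0415,0)
togo(P+[0,0,.005],Rm); snap('scene','s1')
im=cv2.imread('pics/s1.png'); cv2.imwrite('pics/s1c.png',cv2.resize(im[60:310,150:450],(720,600)))
E
```

```text
10.0 [ 0.5385 -0.0313  0.1353] 
 [[ 0.708  0.502 -0.497]
 [ 0.412 -0.865 -0.287]
 [-0.574 -0.001 -0.819]] q [ 0.144  0.608 -0.401  1.424  0.381  1.755 -1.351]
[ 0.99599179 -0.24690932 -2.21984673] 0.6843946023841825
travel [ 0.0526 -0.0003  0.0766]
turn [0.01 0.   0.13]
```

View pics/s1c.png

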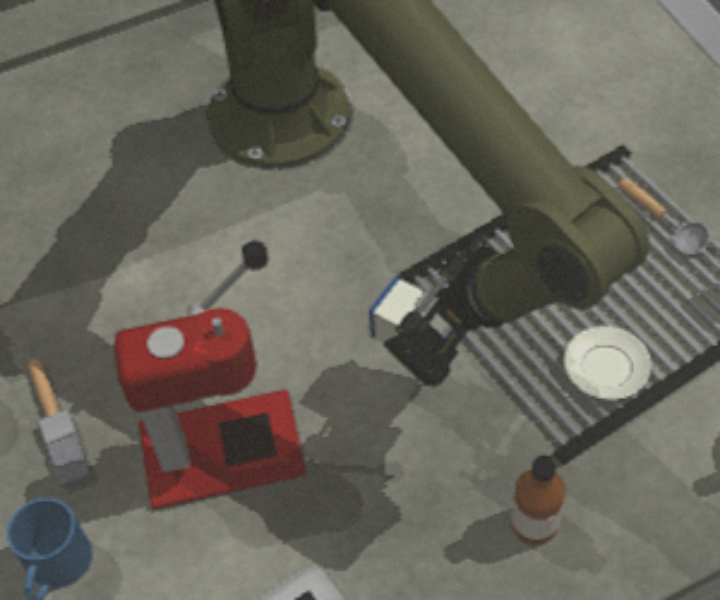

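The scene view shows the lever up and the beaker held level, with its mouth (blue rim) towards the mixer and clear counter below. I lower it.

>>> step_arm(commands=[{"travel": [0.016, 0, 0.023], "turn": [0, 0, 0]}, {"travel": [0.032, 0, 0.046], "turn": [0, 0, 0]}, {"travel": [0.044, 0, 0.064], "turn": [0, 0, 0]}, {"travel": [0.05, 0, 0.073], "turn": [0, 0, 0]}, {"travel": [0.0526, 0, 0.0766], "turn": [0, 0, 0]}])

```text
time: 10.55
position: [0.5364, -0.031, 0.0422]
tool_rot: [2.76, 0.748, -0.872]
ft_force: [-0.8, -0.0, -2.0]
grip_width: 0.691
grip_force: 25.0
```

>>> step_arm(commands=[{"travel": [0.0006, 0, 0.0008], "turn": [0, 0, 0]}, {"travel": [0.0012, 0, 0.0016], "turn": [0, 0, 0]}, {"travel": [0.0018, 0, 0.0024], "turn": [0, 0, 0]}])

```text
time: 10.85
position: [0.5381, -0.0313, 0.0417]
tool_rot: [2.761, 0.746, -0.866]
ft_force: [0.1, 0.3, -2.7]
grip_width: 0.686
grip_force: 25.0
```

```bash
python3 - <<'E'
from plan import *
s=st(); print(s['ft_force'],s['grip_width'])
E
```

```text
10.85 [ 0.5381 -0.0313  0.0417] 
 [[ 0.709  0.503 -0.494]
 [ 0.414 -0.864 -0.285]
 [-0.57  -0.003 -0.821]] q [ 0.138  0.704 -0.387  1.479  0.407  1.613 -1.394]
[ 0.12104632  0.33697005 -2.66443019] 0.6857190987111628
```

>>> step_arm(commands=[{"travel": [0.0008, 0, 0.0012], "turn": [0, 0, 0]}, {"travel": [0.0016, 0, 0.0024], "turn": [0, 0, 0]}, {"travel": [0.0016, 0, 0.0024], "turn": [0, 0, 0]}])

```text
time: 11.15
position: [0.5373, -0.0315, 0.0378]
tool_rot: [2.76, 0.746, -0.869]
ft_force: [-0.1, 0.4, -1.3]
grip_width: 0.686
grip_force: 25.0
```

>>> step_arm(commands=[{"travel": [0.0006, 0, 0.0008], "turn": [0, 0, 0]}, {"travel": [0.0011, 0, 0.0016], "turn": [0, 0, 0]}, {"travel": [0.0011, 0, 0.0016], "turn": [0, 0, 0]}])

```text
time: 11.45
position: [0.5372, -0.0314, 0.0357]
tool_rot: [2.76, 0.746, -0.869]
ft_force: [0.1, 0.5, -1.7]
grip_width: 0.686
grip_force: 25.0
```

>>> step_arm(commands=[{"travel": [0.0006, 0, 0.0008], "turn": [0, 0, 0]}, {"travel": [0.0011, 0, 0.0016], "turn": [0, 0, 0]}, {"travel": [0.0011, 0, 0.0016], "turn": [0, 0, 0]}])

```text
time: 11.75
position: [0.5374, -0.0314, 0.0349]
tool_rot: [2.76, 0.746, -0.869]
ft_force: [-0.4, 1.0, 4.1]
grip_width: 0.689
grip_force: 25.0
```

>>> step_arm(commands=[{"travel": [0, 0, 0], "turn": [0, 0, 0]}, {"travel": [0, 0, 0], "turn": [0, 0, 0]}, {"travel": [0, 0, 0], "turn": [0, 0, 0]}, {"travel": [0, 0, 0], "turn": [0, 0, 0]}], gripper=1)

```text
time: 12.15
position: [0.5372, -0.0315, 0.0337]
tool_rot: [2.76, 0.746, -0.869]
ft_force: [0.8, 0.1, -0.1]
grip_width: 0.953
grip_force: 0.0
```

>>> step_arm(commands=[{"travel": [0, 0, -0.02], "turn": [0, 0, 0]}, {"travel": [0, 0, -0.05], "turn": [0, 0, 0]}, {"travel": [0, 0, -0.09], "turn": [0, 0, 0]}, {"travel": [0, 0, -0.13], "turn": [0, 0, 0]}])

```text
time: 12.55
position: [0.602, 0.0057, 0.1415]
tool_rot: [2.76, 0.746, -0.87]
ft_force: [-0.3, 0.2, -0.9]
grip_width: 0.996
grip_force: 0.0
```

```bash
python3 - <<'E'
from plan import *
s=st(); print(s['ft_force'],s['grip_width']);q=np.array(s['joint_positions'])
Rm=rot(30,55,1); P=tcp([.5273,-.0373],30,55,.039,0); print(P)
pre=P-.12*Rm[:,2]
print(path(q,pre,Rm,20)[:3]); togo(pre,Rm)
E
```

```text
12.55 [0.602  0.0057 0.1415] 
 [[ 0.708  0.502 -0.497]
 [ 0.414 -0.865 -0.285]
 [-0.573 -0.004 -0.82 ]] q [ 0.065  0.738 -0.392  1.202  0.394  1.851 -1.365]
[-0.26802854  0.18130615 -0.89793038] 0.9956997173292086
[ 0.52978366 -0.03586606  0.03490424]
(array([ 0.61450686, -0.180614  , -0.15070607,  2.34216716, -0.79423743,
        0.77940606, -0.06018719]), 2.2443074671141285e-05, np.float64(0.10783284346247157))
travel [-0.1199 -0.0006  0.0939]
turn [-0.23 69.94  0.18]
```

>>> step_arm(commands=[{"travel": [-0.013, 0, 0.01], "turn": [0, 7.7, 0]}, {"travel": [-0.026, 0, 0.02], "turn": [0, 15.4, 0]}, {"travel": [-0.04, 0, 0.031], "turn": [0, 23.1, 0]}, {"travel": [-0.053, 0, 0.041], "turn": [0, 30.8, 0]}, {"travel": [-0.066, 0, 0.051], "turn": [0, 38.5, 0]}])

```text
time: 13.05
position: [0.5296, -0.0367, 0.137]
tool_rot: [-3.013, -0.812, -0.103]
ft_force: [-0.4, 0.3, 0.5]
grip_width: 1.001
grip_force: 0.0
```

```bash
python3 - <<'E'
from plan import *
s=st(); Rm=rot(30,55,1); P=tcp([.5273,-.0373],30,55,.039,0)
togo(P-.12*Rm[:,2],Rm)
E
```

```text
13.05 [ 0.5296 -0.0367  0.137 ] 
 [[ 0.863  0.503  0.059]
 [ 0.501 -0.865  0.036]
 [ 0.069 -0.001 -0.998]] q [ 0.513  0.133 -0.498  1.902  0.03   1.065 -1.038]
travel [-0.0684 -0.0009 -0.0009]
turn [-0.13 31.06  0.14]
```

>>> step_arm(commands=[{"travel": [-0.017, 0, 0], "turn": [0, 7.8, 0]}, {"travel": [-0.034, 0, 0], "turn": [0, 15.5, 0]}, {"travel": [-0.051, 0, 0], "turn": [0, 23.3, 0]}, {"travel": [-0.068, -0.001, -0.001], "turn": [0, 31.1, 0]}, {"travel": [-0.068, -0.001, -0.001], "turn": [0, 31.1, 0]}])

```text
time: 13.55
position: [0.4687, -0.071, 0.1329]
tool_rot: [-2.759, -0.738, -0.866]
ft_force: [0.4, 0.1, -0.7]
grip_width: 1.0
grip_force: 0.0
```

```bash
python3 - <<'E'
from plan import *
s=st(); Rm=rot(30,55,1); P=tcp([.5273,-.0373],30,55,.039,0); print(P)
togo(P,Rm); snap('wrist','w2')
E
```

```text
13.55 [ 0.4687 -0.071   0.1329] 
 [[ 0.711  0.5    0.494]
 [ 0.409 -0.866  0.288]
 [ 0.572 -0.003 -0.82 ]] q [ 0.718 -0.181 -0.243  2.339 -0.811  0.796 -0.045]
[ 0.52978366 -0.03586606  0.03490424]
travel [0.0018 0.0004 0.1207]
turn [-0.11  0.13 -0.1 ]
```

View pics/w2.png

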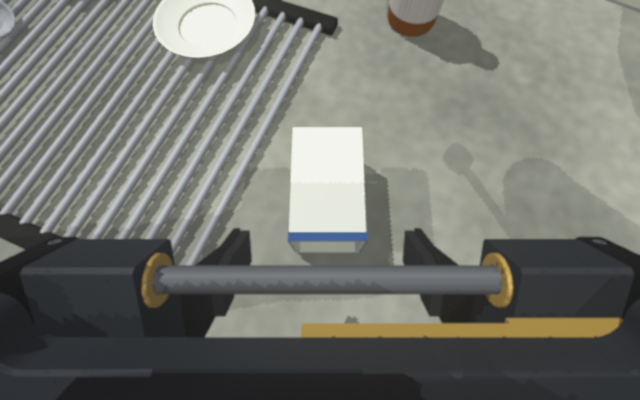

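The wrist view shows the beaker lying straight between the fingers, mouth towards the gripper. Its top-face corners are at (288,240), (367,240), (363,127) and (293,127).

```bash
python3 - <<'E'
from plan import *
Q=np.array([onz('wrist',*p,.06) for p in((288,240),(367,240),(363,127),(293,127))])
m=(Q[0]+Q[1])/2; e=(Q[2]+Q[3])/2; d=e-m; h=np.degrees(np.arctan2(d[1],d[0])); print(m,e,np.linalg.norm(d),np.linalg.norm(Q[1]-Q[0]),h)
u=d/np.linalg.norm(d); c=m+.045*u; print(c); togo(tcp(c,30,55,.039,0),rot(30,55,1))
E
```

```text
[ 0.48652242 -0.06030988  0.06      ] [ 0.57329019 -0.01111597  0.06      ] 0.0997431058317936 0.0610145092539984 29.55153224997134
[ 0.52566848 -0.0381156   0.06      ]
travel [0.0028 0.0004 0.1195]
turn [-0.11  0.12 -0.26]
```

>>> step_arm(commands=[{"travel": [0.002, 0, 0.03], "turn": [0, 0, 0]}, {"travel": [0.002, 0, 0.06], "turn": [0, 0, 0]}, {"travel": [0.002, 0, 0.09], "turn": [0, 0, 0]}, {"travel": [0.002, 0, 0.119], "turn": [0, 0, 0]}, {"travel": [0.002, 0, 0.119], "turn": [0, 0, 0]}])

```text
time: 14.1
position: [0.5298, -0.031, 0.0339]
tool_rot: [-2.753, -0.745, -0.853]
ft_force: [-0.7, 0.4, 1.1]
grip_width: 0.999
grip_force: 0.0
```

>>> step_arm(commands=[{"travel": [0, 0, 0], "turn": [0, 0, 0]}, {"travel": [0, 0, 0], "turn": [0, 0, 0]}, {"travel": [0, 0, 0], "turn": [0, 0, 0]}, {"travel": [0, 0, 0], "turn": [0, 0, 0]}, {"travel": [0, 0, 0], "turn": [0, 0, 0]}], gripper=0.5, force=25)

```text
time: 14.6
position: [0.5307, -0.0351, 0.0375]
tool_rot: [-2.759, -0.742, -0.863]
ft_force: [-4.4, -0.4, 5.9]
grip_width: 0.688
grip_force: 25.0
```

>>> step_arm(commands=[{"travel": [0, 0, 0], "turn": [0, 0, 0]}, {"travel": [0, 0, 0], "turn": [0, 0, 0]}])

```text
time: 14.8
position: [0.5307, -0.0351, 0.0375]
tool_rot: [-2.759, -0.742, -0.863]
ft_force: [-5.4, -1.8, 7.6]
grip_width: 0.688
grip_force: 25.0
```

```bash
python3 - <<'E'
from plan import *
s=st(); print(s['ft_force'],s['grip_width'],s['grip_force']); togo(np.array(s['position'])+[0,0.03,.16])
Rt=R.from_rotvec(s['tool_rot']); g=np.array(s['position'])-.005*Rt.as_matrix()[:,2]; m=np.array([.487,-.0602,.03]); u=np.array([np.cos(np.radians(29.7)),np.sin(np.radians(29.7)),0])
print('g',g,'h2',(g-m)@u,'back',g[2]-.03)
E
```

```text
14.8 [ 0.5307 -0.0351  0.0375] 
 [[ 0.711  0.502  0.492]
 [ 0.412 -0.865  0.288]
 [ 0.57  -0.002 -0.822]] q [ 0.626  0.107 -0.335  2.319 -0.981  0.487  0.088]
[-5.39114261 -1.78189349  7.60464154] 0.6879676352752573 24.996041789490846
travel [ 0.1036 -0.0263 -0.1228]
g [ 0.52826793 -0.03653851  0.04164807] h2 0.04756991103045606 back 0.011648070835817183
```

>>> step_arm(commands=[{"travel": [0.012, 0, -0.017], "turn": [0, 0, 0]}, {"travel": [0.035, 0, -0.045], "turn": [0, 0, 0]}, {"travel": [0.065, 0, -0.08], "turn": [0, 0, 0]}, {"travel": [0.095, -0.02, -0.11], "turn": [0, 0, 0]}, {"travel": [0.104, -0.026, -0.123], "turn": [0, 0, 0]}])

```text
time: 15.3
position: [0.5321, -0.0031, 0.2016]
tool_rot: [-2.758, -0.747, -0.867]
ft_force: [0.5, -0.4, -2.5]
grip_width: 0.689
grip_force: 25.0
```

```bash
cat >> plan.py <<'E'
PAD=np.array([.519,-.278]); HF=np.array([.2198,.9755,0])  # mixer -x
PR=rot(-102.7,35,-1); PP=tcp(PAD,-102.7,35,.0674,.0116)
E
python3 - <<'E'
from plan import *
s=st(); print(s['ft_force'],s['grip_width'],PP);q=np.array(s['joint_positions'])
pre=PP+.16*HF+[0,0,.06]
print(pre,path(q,pre,PR,20)[:3]); togo(pre,PR)
E
```

```text
15.3 [ 0.5321 -0.0031  0.2016] 
 [[ 0.708  0.505  0.494]
 [ 0.415 -0.863  0.288]
 [ 0.572  0.001 -0.82 ]] q [ 0.601 -0.201 -0.345  2.196 -0.7    0.797 -0.379]
[ 0.50501064 -0.37149283 -2.49171203] 0.6890899281456412 [ 0.52064978 -0.27067935  0.06453212]
[ 0.55581778 -0.11459935  0.12453212] (array([ 0.05200495,  0.59580006, -0.45797718,  1.68897209,  0.96209312,
        1.67561721, -0.93906653]), 1.7716801080019506e-05, np.float64(0.12515247486245792))
travel [-0.0735  0.1082  0.0428]
turn [ -8.99 -84.34 -51.12]
```

>>> step_arm(commands=[{"travel": [0, 0, 0], "turn": [-0.64, -6, -3.65]}, {"travel": [0, 0, 0], "turn": [-1.3, -12, -7.3]}, {"travel": [0, 0, 0], "turn": [-1.9, -18.1, -11]}, {"travel": [0, 0, 0], "turn": [-2.6, -24.1, -14.6]}, {"travel": [0, 0, 0], "turn": [-3.2, -30.1, -18.3]}])

```text
time: 15.8
position: [0.5306, -0.0053, 0.1974]
tool_rot: [2.77, 1.192, 0.16]
ft_force: [-0.2, 0.8, -2.6]
grip_width: 0.684
grip_force: 25.0
```

>>> step_arm(commands=[{"travel": [0, 0, 0], "turn": [-0.64, -6, -3.65]}, {"travel": [0, 0, 0], "turn": [-1.3, -12, -7.3]}, {"travel": [0, 0, 0], "turn": [-1.9, -18.1, -11]}, {"travel": [0, 0, 0], "turn": [-2.6, -24.1, -14.6]}, {"travel": [0, 0, 0], "turn": [-3.2, -30.1, -18.3]}])

```text
time: 16.3
position: [0.531, -0.0046, 0.1969]
tool_rot: [2.308, 1.41, -0.517]
ft_force: [-0.5, -0.7, -3.4]
grip_width: 0.69
grip_force: 25.0
```

```bash
python3 - <<'E'
from plan import *
s=st(); print(s['ft_force'],s['grip_width'])
togo(PP+.16*HF+[0,0,.06],PR)
E
```

```text
16.3 [ 0.531  -0.0046  0.1969] 
 [[ 0.427  0.898 -0.11 ]
 [ 0.755 -0.421 -0.502]
 [-0.497  0.132 -0.858]] q [ 0.252  0.348 -0.714  1.684  0.633  1.582 -1.067]
[-0.52413578 -0.71469131 -3.40960324] 0.689550750853552
travel [-0.0365  0.059   0.1146]
turn [ -2.84 -23.95 -14.33]
```

>>> step_arm(commands=[{"travel": [-0.007, 0.012, 0.023], "turn": [-0.6, -6, -3.6]}, {"travel": [-0.015, 0.024, 0.046], "turn": [-1.2, -12, -7.2]}, {"travel": [-0.022, 0.035, 0.069], "turn": [-1.8, -18, -10.8]}, {"travel": [-0.03, 0.047, 0.092], "turn": [-2.8, -24, -14.3]}, {"travel": [-0.0365, 0.059, 0.1146], "turn": [-2.8, -24, -14.3]}])

```text
time: 16.8
position: [0.5547, -0.1125, 0.1197]
tool_rot: [1.847, 1.488, -0.966]
ft_force: [0.1, 0.1, -2.9]
grip_width: 0.691
grip_force: 25.0
```

```bash
python3 - <<'E'
from plan import *
s=st(); print(s['ft_force'],s['grip_width'])
togo(PP+[0,0,.012]+.11*HF,PR);togo(PP+[0,0,.012],PR)
snap('scene','s2')
im=cv2.imread('pics/s2.png'); cv2.imwrite('pics/s2c.png',cv2.resize(im[130:290,180:340],(600,600),interpolation=cv2.INTER_CUBIC))
E
```

```text
16.8 [ 0.5547 -0.1125  0.1197] 
 [[ 0.119  0.976 -0.181]
 [ 0.563 -0.216 -0.798]
 [-0.818 -0.007 -0.575]] q [ 0.138  0.63  -0.579  1.69   1.009  1.719 -0.968]
[ 0.13897524  0.12308639 -2.92400091] 0.6906098112841202
travel [0.0055 0.0016 0.0672]
turn [-0.05 -0.11  0.44]
travel [-0.0577  0.0012  0.1572]
turn [-0.05 -0.11  0.44]
```

View pics/s2c.png

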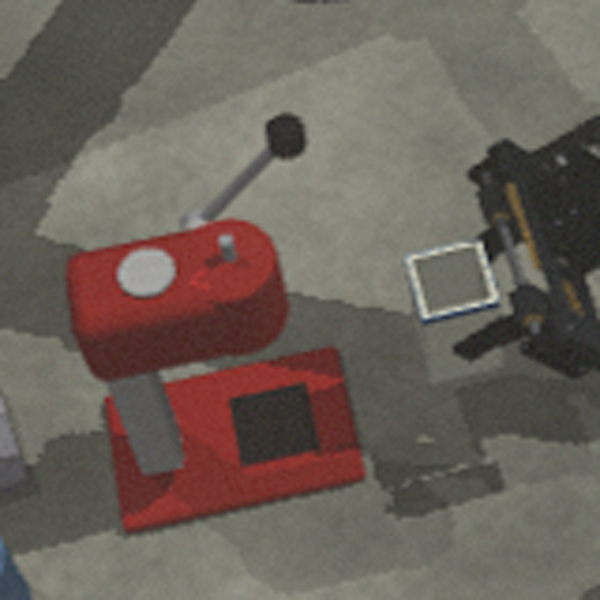

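The scene view shows the beaker upright, with mouth corners at about (407,257), (484,243), (497,302) and (425,320) in the crop. The pad corners are at (232,400), (307,386), (320,449) and (240,465). I check both against the plan.

```bash
python3 - <<'E'
from plan import *
f=lambda P,z:np.array([onz('scene',180+x/3.75,130+y/3.75,z) for x,y in P])
s=ctrl.get_state(); p=np.array(s['position']); zm=p[2]-PP[2]+.115
M=f(((407,257),(484,243),(497,302),(425,320)),zm); P=f(((232,400),(307,386),(320,449),(240,465)),.015)
print(zm,'mouth',M.mean(0),[np.linalg.norm(M[i]-M[i-1]).round(3) for i in range(4)],'expected',p[:2]-PP[:2]+PAD)
print('pad',P.mean(0),[np.linalg.norm(P[i]-P[i-1]).round(3) for i in range(4)])
E
```

```text
0.169393331349511 mouth [ 0.55641026 -0.11780582  0.16939333] [np.float64(0.06), np.float64(0.061), np.float64(0.056), np.float64(0.057)] expected [ 0.55270179 -0.12559588]
pad [ 0.52202326 -0.27403018  0.015     ] [np.float64(0.062), np.float64(0.063), np.float64(0.062), np.float64(0.066)]
```

>>> step_arm(commands=[{"travel": [0.003, 0, 0.035], "turn": [0, 0, 0.2]}, {"travel": [0.0055, 0.001, 0.0672], "turn": [0, 0, 0.4]}, {"travel": [0.0055, 0.001, 0.0672], "turn": [0, 0, 0.4]}])

```text
time: 17.15
position: [0.542, -0.1696, 0.0785]
tool_rot: [1.861, 1.468, -0.967]
ft_force: [-0.6, -0.4, -2.7]
grip_width: 0.688
grip_force: 25.0
```

>>> step_arm(commands=[{"travel": [-0.016, 0, 0.023], "turn": [0, 0, 0]}, {"travel": [-0.032, 0, 0.046], "turn": [0, 0, 0]}, {"travel": [-0.047, 0, 0.068], "turn": [0, 0, 0]}, {"travel": [-0.058, 0, 0.084], "turn": [0, 0, 0]}, {"travel": [-0.065, 0, 0.0925], "turn": [0, 0, 0]}])

```text
time: 17.65
position: [0.519, -0.2768, 0.0812]
tool_rot: [1.859, 1.469, -0.958]
ft_force: [-1.0, 0.5, -1.8]
grip_width: 0.69
grip_force: 25.0
```

>>> step_arm(commands=[{"travel": [0, 0, 0], "turn": [0, 0, 0]}, {"travel": [0, 0, 0], "turn": [0, 0, 0]}, {"travel": [0, 0, 0], "turn": [0, 0, 0]}])

```text
time: 17.95
position: [0.5208, -0.2734, 0.0807]
tool_rot: [1.856, 1.474, -0.954]
ft_force: [0.6, 0.2, -1.6]
grip_width: 0.688
grip_force: 25.0
```

```bash
python3 - <<'E'
from plan import *
s=st(); print(s['ft_force'],s['grip_width']); T=PP-.003*HF
togo(T+[0,0,.012],PR);togo(T,PR)
E
```

```text
17.95 [ 0.5208 -0.2734  0.0807] 
 [[ 0.134  0.975 -0.178]
 [ 0.561 -0.223 -0.797]
 [-0.817  0.007 -0.577]] q [ 0.349  0.572 -0.494  1.852  1.135  1.481 -0.914]
[ 0.63143525  0.24509727 -1.64699234] 0.6876647056821601
travel [ 0.0032 -0.0008  0.0027]
turn [ 0.07 -0.25 -0.45]
travel [ 0.013  -0.0009  0.0096]
turn [ 0.07 -0.25 -0.45]
```

>>> step_arm(commands=[{"travel": [0.003, 0, 0.002], "turn": [0, 0, -0.2]}, {"travel": [0.006, 0, 0.004], "turn": [0, 0, -0.4]}, {"travel": [0.0085, 0, 0.006], "turn": [0, 0, -0.4]}, {"travel": [0.0095, 0, 0.0067], "turn": [0, 0, -0.4]}, {"travel": [0.0095, 0, 0.0067], "turn": [0, 0, -0.4]}])

```text
time: 18.45
position: [0.5197, -0.2752, 0.0689]
tool_rot: [1.853, 1.479, -0.961]
ft_force: [0.1, 0.6, -2.4]
grip_width: 0.687
grip_force: 25.0
```

>>> step_arm(commands=[{"travel": [0.001, 0, 0.0007], "turn": [0, 0, 0]}, {"travel": [0.0018, 0, 0.0012], "turn": [0, 0, 0]}, {"travel": [0.0018, 0, 0.0012], "turn": [0, 0, 0]}])

```text
time: 18.75
position: [0.5199, -0.2752, 0.0671]
tool_rot: [1.853, 1.479, -0.96]
ft_force: [-0.1, -0.4, -1.6]
grip_width: 0.686
grip_force: 25.0
```

>>> step_arm(commands=[{"travel": [0.001, 0, 0.0007], "turn": [0, 0, 0]}, {"travel": [0.0018, 0, 0.0012], "turn": [0, 0, 0]}, {"travel": [0.0018, 0, 0.0012], "turn": [0, 0, 0]}])

```text
time: 19.05
position: [0.5201, -0.2752, 0.0663]
tool_rot: [1.852, 1.477, -0.962]
ft_force: [-1.1, 1.8, 5.0]
grip_width: 0.686
grip_force: 25.0
```

```bash
python3 - <<'E'
from plan import *
s=st(); print(s['ft_force'],s['grip_width']); T=PP-.003*HF
togo(T,PR)
snap('scene','s3'); im=cv2.imread('pics/s3.png'); cv2.imwrite('pics/s3c.png',cv2.resize(im[170:270,190:290],(600,600),interpolation=cv2.INTER_CUBIC))
E
```

```text
19.05 [ 0.5201 -0.2752  0.0663] 
 [[ 0.129  0.975 -0.181]
 [ 0.56  -0.222 -0.798]
 [-0.819  0.002 -0.574]] q [ 0.345  0.598 -0.486  1.854  1.149  1.474 -0.932]
[-1.12510402  1.78704503  4.98234007] 0.6859460132217254
travel [ 0.0023 -0.0004 -0.0003]
turn [-0.04 -0.05 -0.14]
```

View pics/s3c.png

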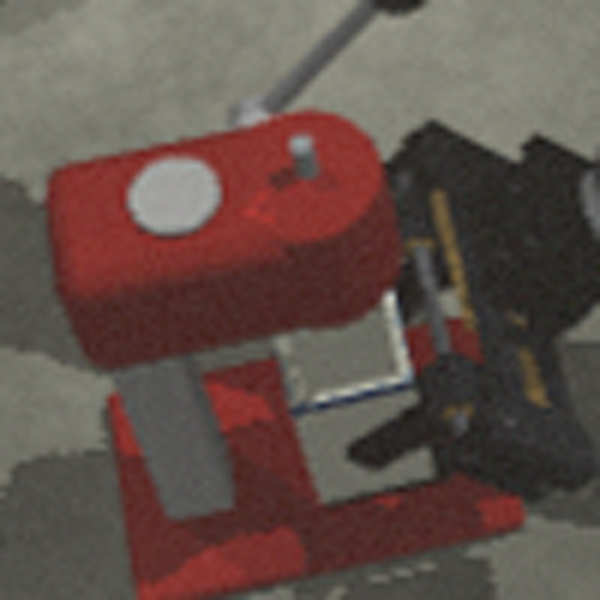

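The beaker stands upright under the head. The visible rim corners are at crop (412,380) and (295,410), and the bottom corners at (318,502) and (438,478). I check the centring.

```bash
python3 - <<'E'
from plan import *
f=lambda x,y,z:onz('scene',190+x/6,170+y/6,z)[:2]
X=-HF[:2]; Y=np.array([.9755,-.2198])
for nm,(a,b,z) in {'mouth':((412,380),(295,410),.115),'bottom':((438,478),(318,502),.016)}.items():
    A,B=f(*a,z),f(*b,z); c=(A+B)/2-.03*Y; print(nm,c,np.linalg.norm(A-B),'off mixer xy vs scene-pad(.522,-.274)',(c-[.522,-.274])@X,(c-[.522,-.274])@Y,'vs PAD',(c-PAD)@X,(c-PAD)@Y)
# visible base corners, near side (y=+65): front (525,505?), rear (140,598?)
for p in((523,497),(140,597)): q=f(*p,.015); print((q-PAD)@X,(q-PAD)@Y)
E
```

```text
mouth [ 0.52030364 -0.27945033] 0.05797206636571534 off mixer xy vs scene-pad(.522,-.274) 0.005689655784425919 -0.00045682199998711383 vs PAD 0.0011282557844259154 0.0015904780000128881
bottom [ 0.52008637 -0.27990406] 0.062118943466056634 off mixer xy vs scene-pad(.522,-.274) 0.006180029827616198 -0.0005690343754800601 vs PAD 0.0016186298276161936 0.0014782656245199421
-0.06937834554037522 0.054425112864662034
0.12853819501670333 0.05910091475068345
```

It sits about 5 mm too deep relative to the pad seen by the same camera, so I slide it back 4 mm, then release and withdraw along the tool axis.

>>> step_arm(commands=[{"travel": [0.001, 0, -0.0018], "turn": [0, 0, 0]}, {"travel": [0.0019, 0, -0.0036], "turn": [0, 0, 0]}, {"travel": [0.0019, 0, -0.0036], "turn": [0, 0, 0]}, {"travel": [0.0019, 0, -0.0036], "turn": [0, 0, 0]}])

```text
time: 19.5
position: [0.5208, -0.2719, 0.0662]
tool_rot: [1.852, 1.477, -0.962]
ft_force: [-0.5, -2.6, 4.7]
grip_width: 0.688
grip_force: 25.0
```

>>> step_arm(commands=[{"travel": [0, 0, 0], "turn": [0, 0, 0]}, {"travel": [0, 0, 0], "turn": [0, 0, 0]}, {"travel": [0, 0, 0], "turn": [0, 0, 0]}, {"travel": [0, 0, 0], "turn": [0, 0, 0]}], gripper=1)

```text
time: 19.9
position: [0.5209, -0.2707, 0.065]
tool_rot: [1.854, 1.48, -0.96]
ft_force: [-0.5, -0.3, -0.4]
grip_width: 0.95
grip_force: 0.0
```

>>> step_arm(commands=[{"travel": [0, 0, -0.02], "turn": [0, 0, 0]}, {"travel": [0, 0, -0.05], "turn": [0, 0, 0]}, {"travel": [0, 0, -0.09], "turn": [0, 0, 0]}, {"travel": [0, 0, -0.13], "turn": [0, 0, 0]}, {"travel": [0, 0, -0.17], "turn": [0, 0, 0]}])

```text
time: 20.4
position: [0.5519, -0.1328, 0.1652]
tool_rot: [1.853, 1.48, -0.958]
ft_force: [0.6, -0.1, 0.4]
grip_width: 1.0
grip_force: 0.0
```

```bash
cat >> plan.py <<'E'
KU=np.array([.4799,-.2121,.3235]); KR=rot(77.3,90,1)
E
python3 - <<'E'
from plan import *
s=st(); print(s['ft_force'],s['grip_width']); q=np.array(s['joint_positions'])
W=KU+[0,0,.1]+.06*HF; print(W,path(q,W,KR,20)[:3]); togo(W,KR)
snap('scene','s4'); im=cv2.imread('pics/s4.png'); cv2.imwrite('pics/s4c.png',cv2.resize(im[170:270,190:290],(600,600),interpolation=cv2.INTER_CUBIC))
E
```

```text
20.4 [ 0.5519 -0.1328  0.1652] 
 [[ 0.128  0.975 -0.179]
 [ 0.563 -0.22  -0.797]
 [-0.817  0.001 -0.577]] q [ 0.179  0.551 -0.586  1.693  1.     1.732 -0.897]
[ 0.58234354 -0.11094336  0.35236817] 1.000261074895384
[ 0.493088 -0.15357   0.4235  ] (array([ 0.74978136,  0.03406716, -0.5115684 ,  1.42200375,  0.01679746,
        1.68986351,  0.01879792]), 6.107405418820487e-06, np.float64(0.33406716338348513))
travel [-0.2302 -0.0524 -0.122 ]
turn [ 0.07 54.76 -0.06]
```

View pics/s4c.png

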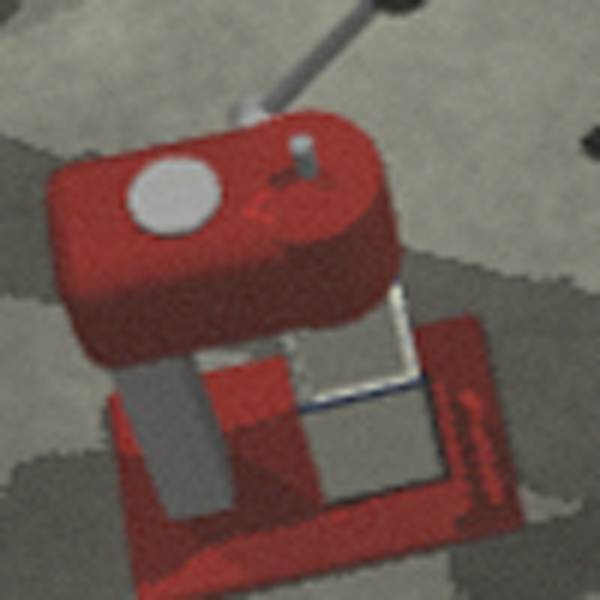

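The beaker stands free on the pad, with the bottom edge at crop (324,505)–(447,478) and about 2 mm off centre. I rise in front of the mixer and return to above the raised knob.

>>> step_arm(commands=[{"travel": [-0.04, 0, -0.03], "turn": [0, 6, 0]}, {"travel": [-0.08, 0, -0.06], "turn": [0, 13, 0]}, {"travel": [-0.12, -0.01, -0.09], "turn": [0, 20, 0]}, {"travel": [-0.16, -0.02, -0.12], "turn": [0, 28, 0]}, {"travel": [-0.19, -0.03, -0.14], "turn": [0, 36, 0]}])

```text
time: 20.95
position: [0.5235, -0.1207, 0.4043]
tool_rot: [2.272, 1.822, -0.363]
ft_force: [0.5, -1.0, 0.2]
grip_width: 1.004
grip_force: 0.0
```

```bash
python3 - <<'E'
from plan import *
st(); togo(KU+[0,0,.1]+.03*HF,KR)
E
```

```text
20.95 [ 0.5235 -0.1207  0.4043] 
 [[ 0.207  0.976 -0.062]
 [ 0.925 -0.216 -0.311]
 [-0.317  0.007 -0.948]] q [ 0.581  0.109 -0.669  1.433  0.381  1.707 -0.27 ]
travel [-0.0712 -0.0226  0.0034]
turn [ 0.44 18.5   0.16]
```

>>> step_arm(commands=[{"travel": [-0.024, -0.008, 0.001], "turn": [0.1, 6.2, 0]}, {"travel": [-0.048, -0.015, 0.002], "turn": [0.3, 12.4, 0.1]}, {"travel": [-0.071, -0.0225, 0.0034], "turn": [0.4, 18.5, 0.2]}, {"travel": [-0.071, -0.0225, 0.0034], "turn": [0.4, 18.5, 0.2]}])

```text
time: 21.35
position: [0.4834, -0.1926, 0.4206]
tool_rot: [2.47, 1.938, -0.013]
ft_force: [-0.9, -0.3, -1.1]
grip_width: 1.002
grip_force: 0.0
```

```bash
python3 - <<'E'
from plan import *
st(); togo(KU,KR)
E
```

```text
21.35 [ 0.4834 -0.1926  0.4206] 
 [[ 0.238  0.971 -0.005]
 [ 0.971 -0.238 -0.006]
 [-0.007 -0.004 -1.   ]] q [ 0.822  0.044 -0.518  1.418  0.03   1.689  0.068]
travel [-0.019   0.0016  0.0973]
turn [-0.21  0.42 -1.08]
```

>>> step_arm(commands=[{"travel": [-0.019, 0.001, 0.03], "turn": [-0.2, 0.4, -1]}, {"travel": [-0.019, 0.001, 0.06], "turn": [-0.2, 0.4, -1]}, {"travel": [-0.019, 0.001, 0.085], "turn": [-0.2, 0.4, -1]}, {"travel": [-0.019, 0.001, 0.096], "turn": [-0.2, 0.4, -1]}, {"travel": [-0.019, 0.001, 0.096], "turn": [-0.2, 0.4, -1]}], gripper=0.7)

```text
time: 21.85
position: [0.4817, -0.2034, 0.3221]
tool_rot: [-2.437, -1.976, 0.002]
ft_force: [0.3, -0.9, 0.2]
grip_width: 0.718
grip_force: 0.0
```

>>> step_arm(commands=[{"travel": [0, 0, 0], "turn": [0, 0, 0]}, {"travel": [0, 0, 0], "turn": [0, 0, 0]}, {"travel": [0, 0, 0], "turn": [0, 0, 0]}, {"travel": [0, 0, 0], "turn": [0, 0, 0]}, {"travel": [0, 0, 0], "turn": [0, 0, 0]}], gripper=0.1, force=35)

```text
time: 22.35
position: [0.4823, -0.2049, 0.3235]
tool_rot: [-2.441, -1.975, -0.0]
ft_force: [0.2, -0.3, 0.1]
grip_width: 0.325
grip_force: 0.0
```

>>> step_arm(commands=[{"travel": [0, 0, 0], "turn": [0, 0, 0]}, {"travel": [0, 0, 0], "turn": [0, 0, 0]}, {"travel": [0, 0, 0], "turn": [0, 0, 0]}])

```text
time: 22.65
position: [0.4817, -0.2047, 0.3233]
tool_rot: [-2.441, -1.973, 0.001]
ft_force: [-2.1, 1.7, 2.1]
grip_width: 0.253
grip_force: 35.0
```

```bash
python3 - <<'E'
from plan import *
s=st(); print(s['ft_force'],s['grip_width'],s['grip_force']); togo(KU,KR)
E
```

```text
22.65 [ 0.4817 -0.2047  0.3233] 
 [[ 0.21   0.978 -0.002]
 [ 0.978 -0.21   0.002]
 [ 0.001 -0.003 -1.   ]] q [ 0.844  0.047 -0.508  1.605  0.022  1.498  0.124]
[-2.10988178  1.72477332  2.14538131] 0.25257581626939796 35.0003345659934
travel [-0.0076 -0.0002 -0.0002]
turn [-0.15 -0.08  0.59]
```

>>> step_arm(commands=[{"travel": [0.008, 0, 0.008], "turn": [0, 0, 0]}, {"travel": [0.0155, 0, 0.017], "turn": [0, 0, 0]}, {"travel": [0.022, 0, 0.0265], "turn": [0, 0, 0]}, {"travel": [0.0273, 0, 0.0366], "turn": [0, 0, 0]}, {"travel": [0.0317, 0, 0.0472], "turn": [0, 0, 0]}])

```text
time: 23.15
position: [0.4891, -0.1738, 0.2757]
tool_rot: [-2.442, -1.975, -0.0]
ft_force: [-1.2, -1.2, 4.3]
grip_width: 0.25
grip_force: 35.0
```

```bash
python3 - <<'E'
from plan import *
s=st(); print(s['ft_force'],s['grip_width'])
snap('scene','s5'); im=cv2.imread('pics/s5.png'); cv2.imwrite('pics/s5c.png',cv2.resize(im[170:270,190:290],(600,600),interpolation=cv2.INTER_CUBIC))
f=lambda x,y,z:onz('scene',190+x/6,170+y/6,z)[:2]
X=-HF[:2]; Y=np.array([.9755,-.2198])
c=(f(324,505,.016)+f(447,478,.016))/2-.03*Y-[.522,-.274]; print('beaker off from scene pad',c@X,c@Y)
E
```

```text
23.15 [ 0.4891 -0.1738  0.2757] 
 [[ 0.209  0.978 -0.   ]
 [ 0.978 -0.209  0.   ]
 [ 0.    -0.    -1.   ]] q [ 0.813  0.05  -0.537  1.696  0.026  1.403  0.061]
[-1.18155238 -1.23687223  4.27424961] 0.24996162096528196
beaker off from scene pad 0.0026087227628436753 0.001293154857256347
```

>>> step_arm(commands=[{"travel": [0.0033, 0, 0.011], "turn": [0, 0, 0]}, {"travel": [0.0054, 0, 0.0222], "turn": [0, 0, 0]}, {"travel": [0.0065, 0, 0.0338], "turn": [0, 0, 0]}, {"travel": [0.0064, 0, 0.0453], "turn": [0, 0, 0]}, {"travel": [0.0051, 0, 0.0567], "turn": [0, 0, 0]}])

```text
time: 23.7
position: [0.4905, -0.1678, 0.2185]
tool_rot: [-2.44, -1.976, -0.003]
ft_force: [1.8, 2.1, 4.2]
grip_width: 0.249
grip_force: 35.0
```

>>> step_arm(commands=[{"travel": [-0.001, 0, 0.006], "turn": [0, 0, 0]}, {"travel": [-0.0024, 0, 0.0113], "turn": [0, 0, 0]}, {"travel": [-0.004, 0, 0.017], "turn": [0, 0, 0]}, {"travel": [-0.0059, 0, 0.0225], "turn": [0, 0, 0]}, {"travel": [-0.006, 0, 0.024], "turn": [0, 0, 0]}])

```text
time: 24.2
position: [0.489, -0.1738, 0.1946]
tool_rot: [-2.44, -1.975, -0.002]
ft_force: [4.1, 2.4, 2.6]
grip_width: 0.249
grip_force: 35.0
```

>>> step_arm(commands=[{"travel": [0, 0, 0.001], "turn": [0, 0, 0]}, {"travel": [0, 0, 0.001], "turn": [0, 0, 0]}])

```text
time: 24.4
position: [0.4889, -0.1741, 0.194]
tool_rot: [-2.441, -1.975, -0.002]
ft_force: [5.8, 2.6, -0.3]
grip_width: 0.245
grip_force: 35.0
```

```bash
python3 - <<'E'
from plan import *
s=st(); print(s['ft_force'],s['grip_width'])
d=np.array(s['position'])-[.4817,-.2047,.3233]; dx=d@HF; print(dx,d[2],'expect .0309 -.1261')
E
```

```text
24.4 [ 0.4889 -0.1741  0.194 ] 
 [[ 0.209  0.978 -0.   ]
 [ 0.978 -0.209  0.002]
 [ 0.002 -0.001 -1.   ]] q [ 0.806  0.101 -0.541  1.814  0.053  1.243  0.039]
[ 5.83472884  2.61059967 -0.29080146] 0.24521762340646086
0.03147339994651003 -0.12926540432475614 expect .0309 -.1261
```

>>> step_arm(commands=[{"travel": [-0.0005, 0, 0.0015], "turn": [0, 0, 0]}, {"travel": [-0.001, 0, 0.003], "turn": [0, 0, 0]}, {"travel": [-0.001, 0, 0.003], "turn": [0, 0, 0]}])

```text
time: 24.7
position: [0.4887, -0.1751, 0.1912]
tool_rot: [-2.441, -1.975, -0.002]
ft_force: [5.2, 2.8, -0.3]
grip_width: 0.25
grip_force: 35.0
```

>>> step_arm(commands=[{"travel": [0, 0, 0], "turn": [0, 0, 0]}, {"travel": [0, 0, 0], "turn": [0, 0, 0]}, {"travel": [0, 0, 0], "turn": [0, 0, 0]}, {"travel": [0, 0, 0], "turn": [0, 0, 0]}], gripper=0.8)

```text
time: 25.1
position: [0.4873, -0.1759, 0.1908]
tool_rot: [-2.441, -1.973, 0.002]
ft_force: [-0.8, 0.1, -0.3]
grip_width: 0.529
grip_force: 0.0
```

>>> step_arm(commands=[{"travel": [0, 0, -0.02], "turn": [0, 0, 0]}, {"travel": [0, 0, -0.06], "turn": [0, 0, 0]}, {"travel": [0.04, 0, -0.1], "turn": [0, 0, 0]}, {"travel": [0.09, 0, -0.12], "turn": [0, 0, 0]}, {"travel": [0.12, 0, -0.12], "turn": [0, 0, 0]}])

```text
time: 25.6
position: [0.5147, -0.0566, 0.3147]
tool_rot: [2.442, 1.974, 0.004]
ft_force: [0.3, -0.4, -0.1]
grip_width: 0.793
grip_force: 0.0
```

```bash
python3 - <<'E'
from plan import *
s=st(); print(s['ft_force'],s['grip_width'])
a=snap('scene','s6')[:,:,::-1]; b=snap('top','t6')[:,:,::-1]; t0=cv2.imread('pics/t0.png')
o=np.zeros((600,800,3),np.uint8)
o[:400,:400]=cv2.resize(a[170:270,190:290],(400,400),interpolation=cv2.INTER_CUBIC)
o[:280,400:]=cv2.resize(b[180:250,340:440],(400,280),interpolation=cv2.INTER_CUBIC); o[300:580,400:]=cv2.resize(t0[180:250,340:440],(400,280),interpolation=cv2.INTER_CUBIC)
o[400:600,:320]=cv2.resize(b,(320,200)); cv2.imwrite('pics/f.png',o)
E
```

```text
25.6 [ 0.5147 -0.0566  0.3147] 
 [[ 0.209  0.978  0.003]
 [ 0.978 -0.209  0.   ]
 [ 0.001  0.003 -1.   ]] q [ 0.692  0.038 -0.646  1.633  0.022  1.475 -0.167]
[ 0.25500053 -0.39509535 -0.12895211] 0.7928024782917111
```

View pics/f.png

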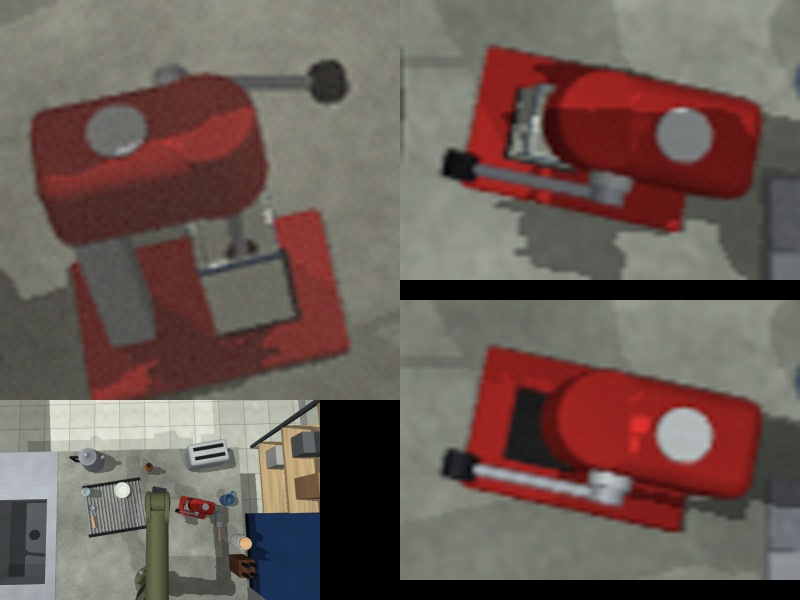

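The whisk sits inside the beaker and the lever matches its starting picture. I compare the knob centroids with the first images to confirm it is fully down.

```bash
python3 - <<'E'
from plan import *
for n,a,b,(x0,x1,y0,y1) in(('scene','s0','s6',(263,282,180,200)),('top','t0','t6',(347,361,214,228))):
    for f in(a,b):
        g=cv2.imread(f'pics/{f}.png')[y0:y1,x0:x1].max(2); m=cv2.moments((g<50).astype(np.uint8),True); print(n,f,m['m00'],x0+m['m10']/m['m00'],y0+m['m01']/m['m00'])
O=np.array([.519,-.278]);X=-HF[:2];Y=np.array([.9755,-.2198])
for a in(0,.1,.2):
    t=a-.36; k=np.r_[O+(.02-.115*np.cos(t))*X-.054*Y,.235+.115*np.sin(t)]; print(a,proj('scene',k),proj('top',k))
E
```

```text
scene s0 31.0 271.38709677419354 191.1290322580645
scene s6 36.0 271.52777777777777 190.36111111111111
top t0 47.0 354.27659574468083 220.93617021276594
top t6 49.0 354.42857142857144 221.0408163265306
0 (np.float64(270.21991805775394), np.float64(190.42192153523501)) (np.float64(355.50296109011913), np.float64(222.14182134644585))
0.1 (np.float64(271.0453166540022), np.float64(188.00131546474833)) (np.float64(354.79438236014937), np.float64(221.87871956940802))
0.2 (np.float64(271.4909280424802), np.float64(185.57609494414186)) (np.float64(354.4411836034122), np.float64(221.68137802220798))
```

It's probably within 0.03 rad, but there is plenty of time, so I press once from above with closed fingers to make sure.

>>> step_arm(commands=[{"travel": [-0.04, 0, 0], "turn": [0, 0, 0]}, {"travel": [-0.09, 0, 0], "turn": [0, 0, 0]}, {"travel": [-0.124, 0.001, 0], "turn": [0, 0, 0]}, {"travel": [-0.124, 0.001, 0.02], "turn": [0, 0, 0]}, {"travel": [-0.124, 0.001, 0.04], "turn": [0, 0, 0]}], gripper=0)

```text
time: 26.2
position: [0.4875, -0.1824, 0.2705]
tool_rot: [-2.445, -1.969, 0.001]
ft_force: [1.1, 0.2, -0.5]
grip_width: 0.433
grip_force: 0.0
```

>>> step_arm(commands=[{"travel": [0, 0, 0], "turn": [0, 0, 0]}, {"travel": [0, 0, 0], "turn": [0, 0, 0]}, {"travel": [0, 0, 0], "turn": [0, 0, 0]}, {"travel": [0, 0, 0], "turn": [0, 0, 0]}, {"travel": [0, 0, 0], "turn": [0, 0, 0]}])

```text
time: 26.7
position: [0.4888, -0.1797, 0.2721]
tool_rot: [-2.442, -1.976, -0.0]
ft_force: [-0.8, -0.3, 0.2]
grip_width: 0.027
grip_force: 0.0
```

```bash
python3 - <<'E'
from plan import *
s=st(); print(s['ft_force'],s['grip_width']); togo([.487,-.179,.2245],KR)
E
```

```text
26.7 [ 0.4888 -0.1797  0.2721] 
 [[ 0.209  0.978 -0.   ]
 [ 0.978 -0.209  0.001]
 [ 0.001 -0.    -1.   ]] q [ 0.818  0.056 -0.533  1.698  0.028  1.396  0.07 ]
[-0.80923995 -0.2923798   0.1751868 ] 0.027419219784750974
travel [ 0.0003 -0.0019  0.0476]
turn [-0.03 -0.04  0.66]
```

>>> step_arm(commands=[{"travel": [0, -0.002, 0.02], "turn": [0, 0, 0]}, {"travel": [0, -0.002, 0.038], "turn": [0, 0, 0]}, {"travel": [0, -0.002, 0.044], "turn": [0, 0, 0]}, {"travel": [0, -0.002, 0.047], "turn": [0, 0, 0]}, {"travel": [0, -0.002, 0.049], "turn": [0, 0, 0]}])

```text
time: 27.2
position: [0.4866, -0.1793, 0.2229]
tool_rot: [-2.441, -1.975, 0.0]
ft_force: [-2.2, -0.0, 2.0]
grip_width: 0.007
grip_force: 0.8
```

>>> step_arm(commands=[{"travel": [0, 0, 0.001], "turn": [0, 0, 0]}, {"travel": [0, 0, 0.002], "turn": [0, 0, 0]}, {"travel": [0, 0, 0.002], "turn": [0, 0, 0]}])

```text
time: 27.5
position: [0.4867, -0.1794, 0.2226]
tool_rot: [-2.442, -1.975, 0.0]
ft_force: [-3.1, 0.5, 8.3]
grip_width: 0.008
grip_force: 4.2
```

>>> step_arm(commands=[{"travel": [0, 0, 0.001], "turn": [0, 0, 0]}, {"travel": [0, 0, 0.002], "turn": [0, 0, 0]}, {"travel": [0, 0, 0.002], "turn": [0, 0, 0]}])

```text
time: 27.8
position: [0.4868, -0.1795, 0.2223]
tool_rot: [2.442, 1.975, -0.001]
ft_force: [-6.9, 1.9, 17.4]
grip_width: 0.002
grip_force: 8.5
```

>>> step_arm(commands=[{"travel": [0, 0, -0.03], "turn": [0, 0, 0]}, {"travel": [0, 0, -0.07], "turn": [0, 0, 0]}, {"travel": [0.03, 0, -0.11], "turn": [0, 0, 0]}, {"travel": [0.08, 0, -0.12], "turn": [0, 0, 0]}, {"travel": [0.12, 0, -0.12], "turn": [0, 0, 0]}])

```text
time: 28.3
position: [0.5134, -0.0599, 0.3421]
tool_rot: [2.441, 1.974, 0.007]
ft_force: [0.7, 0.7, 0.2]
grip_width: 0.006
grip_force: 0.0
```

```bash
python3 - <<'E'
from plan import *
snap('scene','s7'); g=cv2.imread('pics/s7.png')[180:200,263:282].max(2); m=cv2.moments((g<50).astype(np.uint8),True); print(263+m['m10']/m['m00'],180+m['m01']/m['m00'])
print(ctrl.close_job())
E
```

```text
271.6470588235294 190.3235294117647
the job is handed in; nothing more can be done
None
```

The job is handed in at about 28 s: the lever was raised, the beaker was turned upright and set about 3 mm off the pad's centre, and the lever was pressed down to its stop with the whisk inside the beaker; no verdict came back.

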